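Restock the chilled chocolate drawer

ROBOT

A 6-joint arm with a two-finger parallel gripper is mounted at the origin on the work surface. World frame = base frame: x ahead of the robot, y to its left, z up, the work surface at z = 0. Lengths are in mm, angles in rad, forces in N, time in s.
With the tool pointing down it reaches from about 275 to 750 mm from the base axis. Payload 10.2 kg.
Tool frame: the origin (TCP) lies on the front face of the gripper's body, between the roots of the fingers; the fingertips stand 73 mm ahead of it and the grasp point (between the pads) lies 54 mm ahead of it; z points along the fingers, y is the direction in which the jaws open and shut (so a half turn about z gives the same grasp; the last joint's range is limited). The gripper opens to 85 mm and grips with 20 to 120 N. Pads are 22 mm wide; open, the fingers measure 114 mm over their backs; the gripper's body (76 mm by 85 mm) begins 54 mm behind the grasp point. The pads swing forward as they close: fully open they stand 13 mm farther back than shut.
Start: joints at [0.924, 0.313, 1.498, -0, 1.331, -0.223], TCP at [215.908, 478.556, 303.894] pointing down, gripper open.
Joint ranges: [-2.94, 2.94], [-0.97, 2.17], [0.19, 2.56], [-1.23, 4.37], [0.02, 3.11], [-2.88, 2.88]. Speed limits (rad/s): [2.39, 2.39, 3.01, 3.14, 3.14, 3.14].

INTERFACE

Orientations are given as a unit quaternion [w, x, y, z].
In Python, from rig import ctrl gives the robot as it stands.
- The arm moves only by the tool move_arm, never from a script. Its argument "series" is a list of rows, each a list of 3 entries, a list of its own where there are three numbers: the shift along the tool's x, y, z in mm, then the turn about the tool's z in degrees, then the opening, from 0 (shut) to 1 (fully open). In form: [[[tx, ty, tz], yaw, grip], ...]. A call has 1 to 10 rows; each row is the pose to reach, as a shift and turn from the pose commanded when the call began, along the tool's axes at that moment; what a row does not reach only later rows make up. A row lasts 1/8 s, in which the tool goes at most 62.5 mm and 10.7 degrees, less where a joint would pass 70% of its speed; a pose out of reach is approached as far as the arm can. A call with a gripper value outside its range is refused whole. The fingers move at their own pace and stop on an object; "force" is the grip in N (left out, the last holds). Time passes only in rows, so rows that repeat a pose let the fingers close. It gives the time, the measured TCP pose, the force and the opening at its end, in the units of the state.
- ctrl.sense(): the state, without advancing time (a new reading comes with each control period).
- ctrl.capture(name): name is "side" or "top" or "wrist"; returns (picture, depth): 400x640x3 uint8, red, green, blue; 400x640 float32, mm along the optical axis (not along the pixel's ray), 0 where there is no reading.
- ctrl.camera_model(name): a dict with "fov_y" (degrees; the focal length in pixels is half the picture's height over the tangent of half this angle, whatever the lens; pixels are square), "cx", "cy" (the principal point, pixels), "rvec" (rotation vector, rad) and "tvec" (3), from world to camera coordinates, as OpenCV has them. Camera axes: x right, y down, z forward; pixel columns grow to the right and rows downward; lengths in mm; the calibration is good to about 2 mm. A picture is of the moment at which its call begins: read the wrist's pose just before it. camera_model takes no time and is no camera call; for the wrist camera it gives the pose at the moment of the call.
- ctrl.finish_job(): hands the job in, once; it reports no verdict.
The state is a dict: "time_s": time; "joints": joint angles; "dq": joint speeds; "tau": joint torques, N m; "eef_pos": TCP position; "ee_rot": TCP orientation; "force": force on the tool from outside, world axes, zero at the start; "wrist_torque": the same for the moment, N m; "grip_width": opening from 0.0 (shut) to 1.0 (fully open).
Only numpy, scipy, OpenCV 4.12 (cv2) and the standard library are available. Lean on these libraries where they do the work, as an engineer would, in place of code of your own. Each camera call takes 0.05 s, during which the arm holds its last target.

TASK

Restock the chilled chest: first throw the damper lever over to its shut notch (leaning left as the robot sees it), only then pull the drawer open, and put every chocolate item that stands on the delivery board (three or four of them: boxes, carton, tin, jar) into the drawer, each standing on the drawer floor the right way up, none stacked. Then push the drawer fully shut without slamming it, and only after that set the damper lever to the upright half notch. The packages are delicate: hold each with a gentle grip (no more than about 40 N per finger), and leave the big jar and the spatula where they are.

Things in the scene. Friction and masses are not known exactly. Their poses are not given: they have to be found in the camera images.
- chest_drawer0 (a joint): the one drawer of the chilled chest: how far it is pulled out, in m; 0 = fully shut, 0.18 = at its stop. It slides along the chest's -x (towards the robot) against about 1 N of friction and stays where it is left
- chest_front (a point): middle of the front edge of the chest's roof on top. The chest: a fixed dark wooden box 260 deep (x) x 370 wide (y) x 105 mm high; x from its front into it, y to its left. The roof's underside is 71 mm above the drawer floor. With the drawer fully out only the front 168 mm of the drawer's inside (x = -48 to +120 mm from drawer_floor) is open from above
- chest_drawer0_handle (a point): middle of the drawer's brass bar handle: a bar about 10 mm thick and 120 mm long along the chest's y, its axis 35 mm in front of the drawer's front panel and about 38 mm below the chest's top; it can be pinched from above. Axes = the chest's: x from the front into the chest (the drawer opens along -x), y to the chest's left (seen from the robot), z up
- drawer_floor (a point): point on the drawer's inner floor, midway across and 48 mm behind its front inner wall, about 22 mm above the counter; moves with the drawer; axes as the chest's. Inside, the drawer is 215 (x) x 328 (y) mm and its side walls rise 61 mm above the floor, its front panel 70 mm. The handle bar lies 104 mm in front (-x) of this point
- damper (a joint): cold-air damper lever on the chest's roof, near its left front corner: steel rod with a black ball knob, swings about the chest's x. In rad: 0 = leaning left, shut notch (end stop); 0.5 = upright, half notch; 1.0 = leaning right, full notch (end stop). Each notch lies between two teeth of the brass sector plate behind. Friction 0.08 N m, no spring: it stays where it is left
- damper_knob (a point): centre of the lever's ball knob, 28 mm in diameter, 90 mm from the pivot
- damper_pivot (a point): the lever's pivot, fixed, 22 mm above the chest's roof (127 mm above the counter); axes as the chest's. The knob is at (0, 90 sin(0.5 - q), 90 cos(0.5 - q)) mm from here for lever value q
- gift_box: brown card gift box with a cream band, 100 x 50 x 36 mm high, long along its x; origin at the centre of its underside, z up
- bar_carton: flat chocolate-bar carton, dark with a cream sleeve, 120 x 44 x 20 mm high, long along its x; origin at the centre of its underside, z up
- tin: round steel tin, 64 mm in diameter, 46 mm high; origin at the centre of its underside, z up
- hex_box: six-sided pale wooden box, 60 mm across the flats, 69 mm across the corners, 40 mm high; origin at the centre of its underside, z up; its x axis points at a corner, its y axis at the middle of a flat
- jar: small amber glass jar with a metal lid, 58 mm in diameter up to 42 mm, lid 51 mm in diameter, 54 mm high in all; origin at the centre of its underside, z up
- board: plywood delivery board fixed on the counter, 320 x 440 x 12 mm high, on which the goods stand; origin at the centre of its underside
- candy_jar: bystander: large glass jar, 110 mm in diameter, 150 mm high; origin at the centre of its underside
- spatula: bystander: spatula, 180 mm long, lying flat along its x on the counter, to the right of the robot

How it is judged (in metres and radians):
On the way, in this order (a step that is already met when the one before it is completed fails the run):
1. the damper lever is in the shut notch while the drawer is still shut (open less than 40 mm) (value of joint damper below 0.12 rad and value of joint chest_drawer0 below 0.04 m), for 0.2 s.
2. the drawer is open by 100 mm or more, the damper still shut (value of joint chest_drawer0 above 0.1 m and value of joint damper below 0.12 rad), for 0.2 s.
3. the drawer is shut with all the goods inside, the damper still shut (x of gift_box in the frame of drawer_floor between -0.048 and 0.168 m and y of gift_box in the frame of drawer_floor between -0.164 and 0.164 m and z of gift_box in the frame of drawer_floor between -0.006 and 0.012 m and angle between each of gift_box, bar_carton, tin, hex_box, jar's own z axis and vertical below 0.2 rad and contact force between each of gift_box, bar_carton, tin, hex_box, jar and the fingers below 0.05 N and x of bar_carton in the frame of drawer_floor between -0.048 and 0.168 m and y of bar_carton in the frame of drawer_floor between -0.164 and 0.164 m and z of bar_carton in the frame of drawer_floor between -0.006 and 0.012 m and x of tin in the frame of drawer_floor between -0.048 and 0.168 m and y of tin in the frame of drawer_floor between -0.164 and 0.164 m and z of tin in the frame of drawer_floor between -0.006 and 0.012 m and x of hex_box in the frame of drawer_floor between -0.048 and 0.168 m and y of hex_box in the frame of drawer_floor between -0.164 and 0.164 m and z of hex_box in the frame of drawer_floor between -0.006 and 0.012 m and x of jar in the frame of drawer_floor between -0.048 and 0.168 m and y of jar in the frame of drawer_floor between -0.164 and 0.164 m and z of jar in the frame of drawer_floor between -0.006 and 0.012 m and value of joint chest_drawer0 below 0.008 m and value of joint damper below 0.12 rad), for 0.2 s.
4. the damper lever is in the upright half notch (value of joint damper between 0.38 and 0.62 rad), for 0.2 s.
At the end, for the whole second after the job is handed in: every item present stands within the drawer on its floor (underside within 12 mm of the floor, tilted less than 0.2 rad), let go and at rest; the drawer is shut to within 8 mm; the damper lever stands at 0.5 +/- 0.12 rad (all of step 4 and x of gift_box in the frame of drawer_floor between -0.048 and 0.168 m and y of gift_box in the frame of drawer_floor between -0.164 and 0.164 m and z of gift_box in the frame of drawer_floor between -0.006 and 0.012 m and angle between each of gift_box, bar_carton, tin, hex_box, jar's own z axis and vertical below 0.2 rad and contact force between each of gift_box, bar_carton, tin, hex_box, jar and the fingers below 0.05 N and x of bar_carton in the frame of drawer_floor between -0.048 and 0.168 m and y of bar_carton in the frame of drawer_floor between -0.164 and 0.164 m and z of bar_carton in the frame of drawer_floor between -0.006 and 0.012 m and x of tin in the frame of drawer_floor between -0.048 and 0.168 m and y of tin in the frame of drawer_floor between -0.164 and 0.164 m and z of tin in the frame of drawer_floor between -0.006 and 0.012 m and x of hex_box in the frame of drawer_floor between -0.048 and 0.168 m and y of hex_box in the frame of drawer_floor between -0.164 and 0.164 m and z of hex_box in the frame of drawer_floor between -0.006 and 0.012 m and x of jar in the frame of drawer_floor between -0.048 and 0.168 m and y of jar in the frame of drawer_floor between -0.164 and 0.164 m and z of jar in the frame of drawer_floor between -0.006 and 0.012 m and linear speed of each of gift_box, bar_carton, tin, hex_box, jar below 0.02 m/s and value of joint chest_drawer0 below 0.008 m); the robot touches nothing.
It fails at once if a package is squeezed by the fingers with more than 100 N (both fingers together) (contact force between any of gift_box, bar_carton, tin, hex_box, jar and the fingers above 100 N).
It fails at once if the drawer is slammed shut (faster than 0.5 m/s) (velocity of joint chest_drawer0 below -0.5 m/s).
It fails at once if the big jar or the spatula is moved more than 50 mm (distance of any of candy_jar, spatula from where it was at the start of the episode above 0.05 m).
Of gift_box, bar_carton, tin, hex_box, jar only 3 to 4 are there at a start; the rules pass over those that are not, and their reading is None.
At some moment in a run one of gift_box, bar_carton, tin, hex_box, jar may be knocked a few centimetres aside while the robot is not near it.
Once in a run the grip may slacken for a moment while it holds something.
It also fails if it takes over 210 s, if anything falls off the work surface, if the arm or the gripper's body presses on something with over 40 N, if the wrist force passes 120 N, or if a joint passes its speed limit or range.

## Working session

There is one attempt and no reset: what is moved stays moved. The work goes in short steps, Python scripts to look and compute and a tool call to move; the robot and the scene stay as the last step left them, time stands still between calls to the robot, and variables do not carry over. Pictures are saved under pics/ and viewed, and the job is handed in when it is done.

Besides the shell and the picture viewer there is one more tool, called after "Call:" as name(argument=value, ...) on one line, values as JSON. move_arm: Moves the arm, as the interface text tells. Its arguments: {"type":"object","properties":{"series":{"type":"array","items":{"type":"array"}},"force":{"type":"number"}},"required":["series"]}

```bash
ls; mkdir -p pics; cat > h.py <<'E'
from rig import ctrl
import numpy as np, cv2
def cam(n):
    m=ctrl.camera_model(n); f=200/np.tan(np.radians(m['fov_y'])/2)
    R=cv2.Rodrigues(np.array(m['rvec'],float))[0]; t=np.array(m['tvec'],float).ravel()
    return f,m['cx'],m['cy'],R,t,m
def shot(n,fn):
    c=cam(n); p,d=ctrl.capture(n); cv2.imwrite('pics/%s.png'%fn,p[:,:,::-1]); np.savez('pics/%s.npz'%fn,p=p,d=d,f=c[0],cx=c[1],cy=c[2],R=c[3],t=c[4]); return p,d,c
def load(fn):
    z=np.load('pics/%s.npz'%fn); return z['p'],z['d'],(float(z['f']),float(z['cx']),float(z['cy']),z['R'],z['t'])
def px(fn,u,v):
    p,d,c=load(fn); f,cx,cy,R,t=c
    z=d[int(round(v)),int(round(u))]
    return R.T@(np.array([(u-cx)/f*z,(v-cy)/f*z,z])-t)
def cloud(fn):
    p,d,c=load(fn); f,cx,cy,R,t=c
    v,u=np.mgrid[0:400,0:640]
    P=np.stack([(u-cx)/f*d,(v-cy)/f*d,d],-1)
    W=(P-t)@R; W[d==0]=np.nan
    return W,p
def onplane(fn,u,v,zw):
    p,d,c=load(fn); f,cx,cy,R,t=c
    r=R.T@np.array([(u-cx)/f,(v-cy)/f,1]); o=-R.T@t
    return o+r*(zw-o[2])/r[2]
E
python3 - <<'E'
from h import *
s=ctrl.sense(); print(s)
for n in ['side','top','wrist']:
    shot(n,n+'0'); c=cam(n); print(n,c[5], -c[3].T@c[4])
print(ctrl.sense()['time_s'])
E
```

```text
pics
{'time_s': 0.0, 'joints': array([ 9.23593349e-01,  3.13450984e-01,  1.49842132e+00,  2.68625878e-05,
        1.33097206e+00, -2.23383890e-01]), 'dq': array([-0.00061876,  0.00047902,  0.00045545,  0.00141718, -0.00072945,
        0.0005708 ]), 'tau': array([ 2.39115097e-04, -4.12262857e+01, -2.59746569e+01, -2.10479520e-04,
        4.18774463e-03, -1.16462087e-05]), 'eef_pos': array([215.80691771, 478.42483952, 303.34043972]), 'ee_rot': array([-2.75737891e-04,  2.10330197e-01,  9.77630204e-01, -5.61993480e-04]), 'force': array([-0.54503735,  0.33880454, -0.63295378]), 'wrist_torque': array([-0.00418155,  0.00463194,  0.00405669]), 'grip_width': 1.0013772861372294}
side {'fov_y': 47.4216608284523, 'cx': 318.48037068591265, 'cy': 200.2954891989528, 'rvec': array([ 0.86853776, -2.58061027,  0.98247415]), 'tvec': array([ 449.40014802,  334.24565573, 1482.6587724 ])} [-116.00831381  849.83509041 1332.77157721]
top {'fov_y': 46.47350475822799, 'cx': 315.0294778138412, 'cy': 200.75743010075496, 'rvec': array([ 2.10395098, -2.15974495,  0.16092089]), 'tvec': array([  28.52616655,  546.88957506, 1299.93277916])} [ 330.79421838    2.17521061 1371.23945151]
wrist {'fov_y': 66.55558448614782, 'cx': 316.06982112470314, 'cy': 205.74988051717833, 'rvec': array([-2.41852865, -1.56308513, -0.23567369]), 'tvec': array([-524.09575974,  -39.46051921,  379.6290809 ])} [147.39607645 508.69616026 373.97105531]
0.15
```

View pics/top0.png

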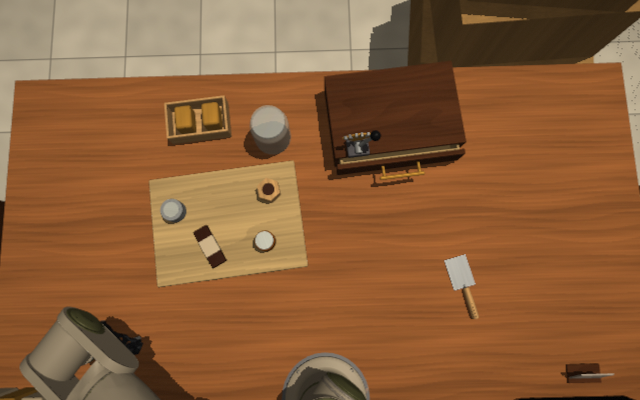

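View pics/side0.png

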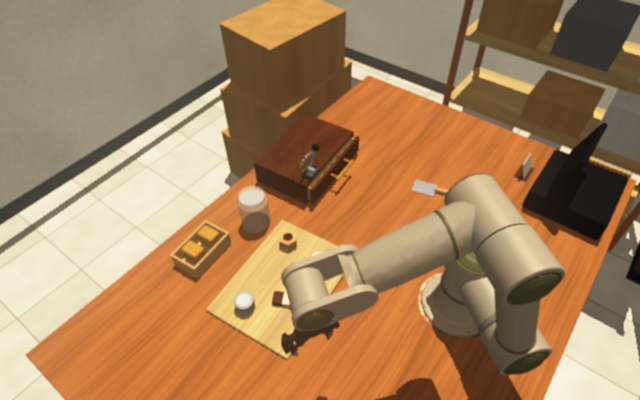

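View pics/wrist0.png

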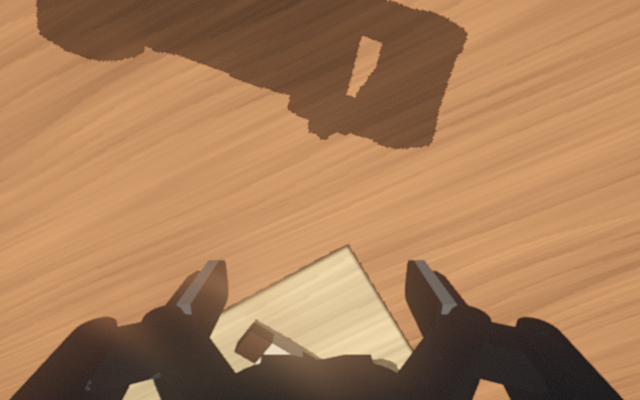

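```bash
python3 - <<'E'
from h import *
p,d,c=load('top0')
cv2.imwrite('pics/topA.png',cv2.resize(p[150:300,140:320],None,fx=4.4,fy=4,interpolation=cv2.INTER_CUBIC)[:,:,::-1])
cv2.imwrite('pics/topB.png',cv2.resize(p[55:190,315:475],None,fx=4.4,fy=4.4,interpolation=cv2.INTER_CUBIC)[:,:,::-1])
for n,u,v in [('tableL',400,250),('board',180,260),('tin?',172,210),('cart',209,246),('hex',268,190),('jar?',264,240),('handle',402,173),('knob',375,136),('roof',400,100),('roof f',420,148),('candy',268,125),('spat',460,272)]:
    print(n,px('top0',u,v).round(1))
W,p=cloud('top0')
# board items: plane fit heights
m=(W[...,0]>150)&(W[...,0]<600)
E
```

```text
tableL [ 402.  -230.1    0.5]
board [389.1 412.1   9.7]
tin? [529.7 423.7  57.7]
cart [426.1 323.1  29.8]
hex [580.4 148.4  57.1]
jar? [436.3 159.9  66.2]
handle [ 617.2 -236.4   67.6]
knob [ 683.  -145.2  218. ]
roof [ 823.8 -236.6   99.4]
roof f [ 682.  -286.1   94.3]
candy [741.4 135.8 155.9]
spat [ 334.1 -399.7    1.9]
```

View pics/topA.png

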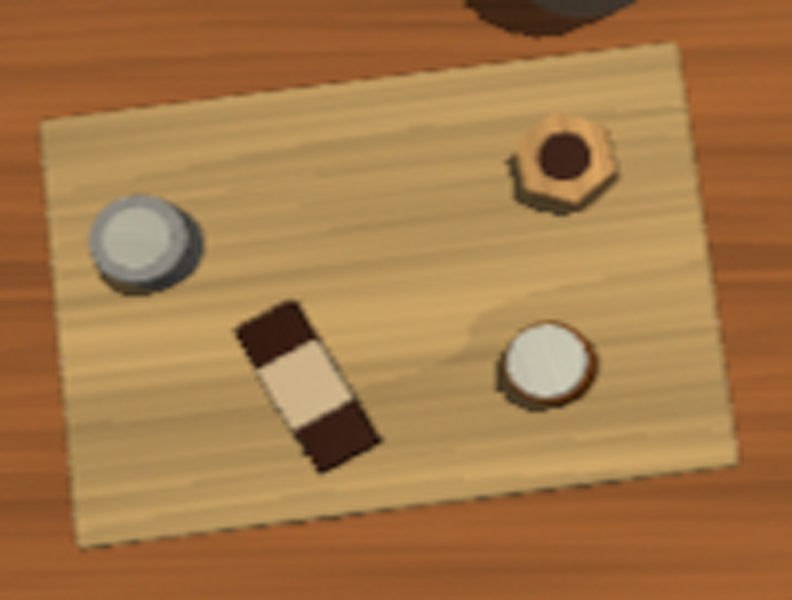

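View pics/topB.png

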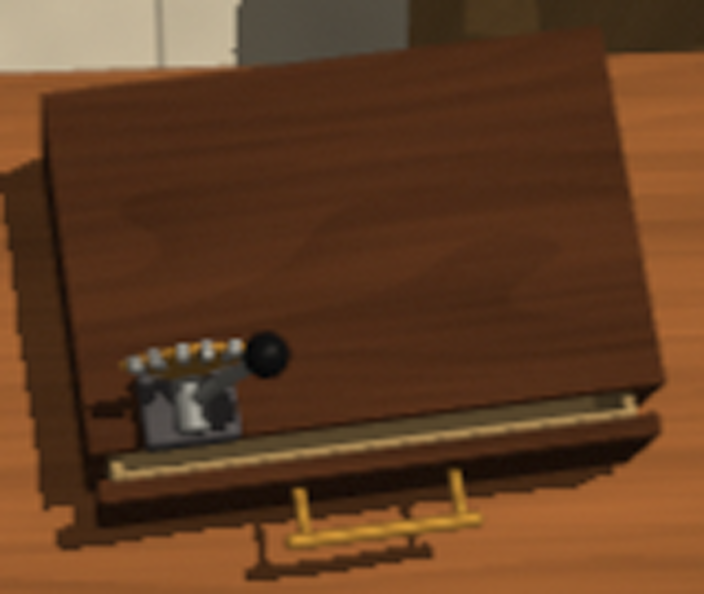

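```bash
cat >> h.py <<'E'
def go(x,y,z,ang):
    "shift+turn to reach TCP world pos with tool-y at world angle ang (deg)"
    s=ctrl.sense(); q=s['ee_rot']; from scipy.spatial.transform import Rotation as Ro
    R=Ro.from_quat([q[1],q[2],q[3],q[0]]).as_matrix()
    cur=np.degrees(np.arctan2(R[1,1],R[0,1]))
    sh=R.T@(np.array([x,y,z])-s['eef_pos'])
    dy=-( (ang-cur+180)%360-180 )  # turn about tool z (down)
    print('cur',s['eef_pos'].round(1),'ang',round(cur,1),'-> shift',sh.round(1),'turn',round(dy,1),'rows>=%d'%np.ceil(max(np.linalg.norm(sh)/62.5,abs(dy)/10.7)), 'j6end~',round(np.degrees(np.arctan2(y,x))-ang,0),'F',s['force'].round(1),'g',round(s['grip_width'],2),'t',round(s['time_s'],1))
E
python3 - <<'E'
from h import *
f='top0'
def B(u,v,z): return onplane(f,315+u/4.4,55+v/4.4,z)
BL,BR,FR,FL=[B(u,v,105) for u,v in [(42,95),(604,28),(663,383),(95,455)]]
for n,a in zip(['BL','BR','FR','FL'],[BL,BR,FR,FL]): print(n,a.round(1))
a=lambda v: np.degrees(np.arctan2(v[1],v[0])).round(2)
print('x-axis ang', a(BL-FL),a(BR-FR), a(BL-BR)-90,a(FL-FR)-90, np.linalg.norm(BL-BR),np.linalg.norm(FL-FR),np.linalg.norm(BR-FR))
print('knob',B(267,355,206), 'handle',B(290,541,67),B(480,519,67))
def A(u,v,z): return onplane(f,140+u/4.4,150+v/4,z)
print('jar top',A(547,362,66),'tin',A(137,238,58),'hex',A(564,157,52))
c=[A(u,v,32) for u,v in [(236,329),(296,300),(381,440),(321,473)]]
print('carton',np.mean(c,0),a(c[2]-c[1]),a(c[3]-c[0]),np.linalg.norm(c[2]-c[1]),np.linalg.norm(c[1]-c[0]))
bd=[A(u,v,12) for u,v in [(40,122),(678,43),(738,463),(78,548)]]
print('board',np.round(bd,0))
h=[A(u,v,52) for u,v in [(562,113),(612,130),(617,178),(570,206),(518,187),(520,137)]]
ctr=np.mean(h,0); print('hex',ctr,[a(x-ctr) for x in h],[round(np.linalg.norm(x-ctr)) for x in h])
# depth clouds
W,p=cloud(f)
for n,c0,lo,hi in [('jar',(436,160),60,75),('tin',(530,424),52,66),('hex',(580,148),46,62),('cart',(426,323),24,40)]:
    m=(np.hypot(W[...,0]-c0[0],W[...,1]-c0[1])<75)&(W[...,2]>lo)&(W[...,2]<hi)
    q=W[m]; (cx,cy),(w,h_),an=cv2.minAreaRect(q[:,:2].astype(np.float32)); print(n,m.sum(),q.mean(0).round(1),np.round([cx,cy,w,h_,an],1))
E
```

```text
BL [898.9 -22.8 105. ]
BR [ 933.9 -392.2  105. ]
FR [ 692.6 -412.2  105. ]
FL [655.8 -49.6 105. ]
x-axis ang 6.28 4.73 5.420000000000002 5.790000000000006 371.07939125932194 364.5011366533617 242.1912762398351
knob [ 687.45805481 -148.54309371  206.        ] handle [ 604.57473454 -175.65637229   67.        ] [ 615.70954405 -299.41032429   67.        ]
jar top [434.91882415 159.01909206  66.        ] tin [531.1281903  426.10132589  58.        ] hex [583.53127796 148.42254539  52.        ]
carton [425.16366961 319.46871013  32.        ] -150.99 -151.37 116.81097299668673 44.09195872315094
board [[628. 509.  12.]
 [676.  74.  12.]
 [363.  40.  12.]
 [313. 474.  12.]]
hex [582.4582204  146.79429317  52.        ] [np.float64(4.53), np.float64(-56.34), np.float64(-114.85), np.float64(-176.76), np.float64(122.12), np.float64(61.42)] [34, 36, 36, 35, 38, 35]
jar 255 [437.5 158.9  66.1] [437.9 158.7  48.1  48.2  88.5]
tin 377 [532.4 424.9  58.4] [532.9 425.   60.5  62.1  16.3]
hex 369 [585.2 147.4  52.2] [585.4 147.3  64.8  60.3  71.2]
cart 655 [426.8 321.   32.2] [427.5 321.8 120.1  45.7  29.3]
```

```bash
python3 - <<'E'
from h import *
go(692,-201,320,5.3)
E
```

```text
cur [215.8 478.5 303.5] ang 65.7 -> shift [-713.4 -423.6  -16.3] turn 60.4 rows>=14 j6end~ -21.0 F [-0.2  0.3  0. ] g 1.0 t 0.1
```

Call:
move_arm(series=[[[-50, -30, -3], 5, 0], [[-105, -63, -5], 10, 0], [[-155, -92, -8], 15, 0], [[-205, -122, -10], 20, 0], [[-255, -152, -12], 25, 0], [[-305, -182, -14], 30, 0], [[-355, -211, -16], 35, 0], [[-405, -241, -16], 40, 0], [[-455, -270, -16], 45, 0], [[-505, -300, -16], 50, 0]])

```text
time_s: 1.4
eef_pos: [553.7, -4.3, 319.7]
ee_rot: [-0.0, 0.605, 0.796, -0.0]
force: [-0.4, 1.0, 1.0]
grip_width: 0.001
```

```bash
python3 - <<'E'
from h import *
go(692,-201,320,5.3)
E
```

```text
cur [553.7  -4.3 319.7] ang 15.5 -> shift [-226.6   80.6   -0.3] turn 10.2 rows>=4 j6end~ -21.0 F [-0.4  1.   1. ] g 0.0 t 1.4
```

Call:
move_arm(series=[[[-50, 18, 0], 3, 0], [[-100, 36, 0], 6, 0], [[-150, 54, 0], 9, 0], [[-200, 71, 0], 10.2, 0], [[-226.6, 80.6, 0], 10.2, 0], [[-226.6, 80.6, 0], 10.2, 0]])

```text
time_s: 2.15
eef_pos: [692.2, -200.6, 318.0]
ee_rot: [-0.001, 0.673, 0.74, -0.0]
force: [-1.4, 1.0, 0.1]
grip_width: 0.005
```

```bash
python3 - <<'E'
from h import *
go(692,-201,268,5.3)
shot('top','top1'); shot('wrist','w1')
p,d,c=load('top1')
cv2.imwrite('pics/top1B.png',cv2.resize(p[55:205,315:475],None,fx=4,fy=4,interpolation=cv2.INTER_CUBIC)[:,:,::-1])
E
```

```text
cur [ 692.2 -200.6  318. ] ang 5.4 -> shift [-0.5 -0.1 50. ] turn 0.1 rows>=1 j6end~ -21.0 F [-1.4  1.   0.1] g 0.01 t 2.1
```

View pics/top1B.png

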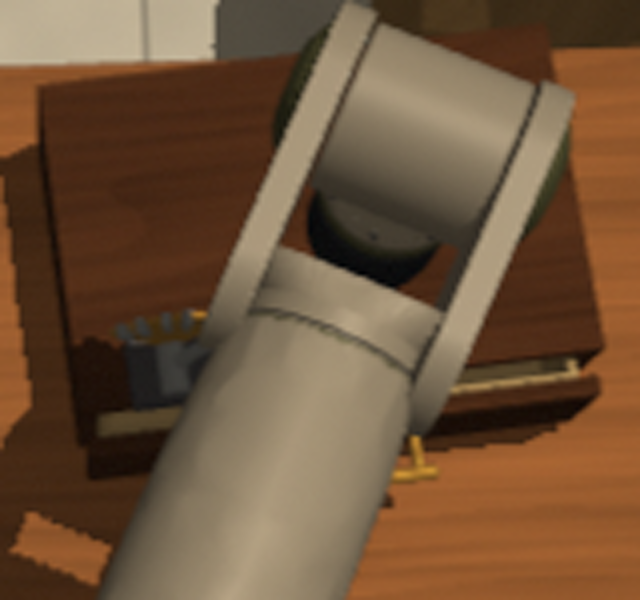

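View pics/w1.png

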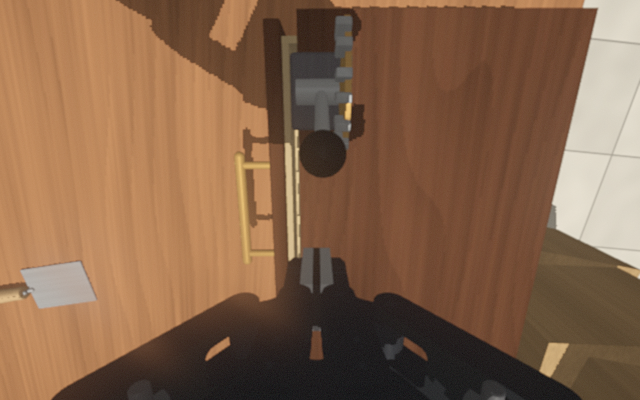

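```bash
python3 - <<'E'
from h import *
print(px('w1',322,154), onplane('w1',322,154,206), onplane('w1',317,97,127))
# handle bar
print('handle', onplane('w1',240,154,67), onplane('w1',248,262,67), px('w1',243,200), onplane('w1',243.5,207,67))
E
```

```text
[ 690.2896284  -146.46327695  222.86672532] [ 690.80698843 -148.64871931  206.        ] [ 684.51795966 -113.52555738  127.        ]
handle [ 609.21266447 -174.94862518   67.        ] [ 621.41740906 -300.43839084   67.        ] [ 615.00005261 -223.19921256   73.12608642] [ 614.39786188 -233.14198996   67.        ]
```

Call:
move_arm(series=[[[0, 0, 20], 0, 0], [[0, 0, 40], 0, 0], [[0, 0, 50], 0, 0], [[0, 0, 50], 0, 0]])

```text
time_s: 2.75
eef_pos: [691.7, -198.2, 270.0]
ee_rot: [-0.0, 0.672, 0.741, -0.0]
force: [-0.7, -0.7, 0.4]
grip_width: 0.001
```

Call:
move_arm(series=[[[12, 0, 0], 0, 0], [[24, 0, 0], 0, 0], [[36, 0, 0], 0, 0], [[46, 0, 0], 0, 0], [[56, 0, 0], 0, 0], [[66, 0, 0], 0, 0], [[76, 0, 0], 0, 0], [[86, 0, 0], 0, 0], [[94, 0, 0], 0, 0], [[101, 0, 0], 0, 0]])

```text
time_s: 4.0
eef_pos: [682.0, -97.8, 269.6]
ee_rot: [-0.0, 0.672, 0.74, -0.0]
force: [0.3, -0.8, -1.1]
grip_width: -0.001
```

Call:
move_arm(series=[[[4, 0, 0], 0, 0], [[8, 0, 0], 0, 0], [[10, 0, 0], 0, 0], [[10, 0, 0], 0, 0]])

```text
time_s: 4.5
eef_pos: [681.2, -90.0, 269.9]
ee_rot: [0.001, 0.673, 0.74, -0.001]
force: [0.7, -9.4, -1.1]
grip_width: 0.001
```

```bash
python3 - <<'E'
from h import *
go(692,-201,268,5.3)
shot('wrist','w2');shot('side','s2')
p,d,c=load('s2')
cv2.imwrite('pics/s2B.png',cv2.resize(p[100:220,240:380],None,fx=5,fy=5,interpolation=cv2.INTER_CUBIC)[:,:,::-1])
E
```

```text
cur [681.2 -90.  269.9] ang 5.4 -> shift [-111.5    0.2    2.2] turn 0.1 rows>=2 j6end~ -21.0 F [ 0.7 -9.4 -1.1] g 0.0 t 4.5
```

View pics/w2.png

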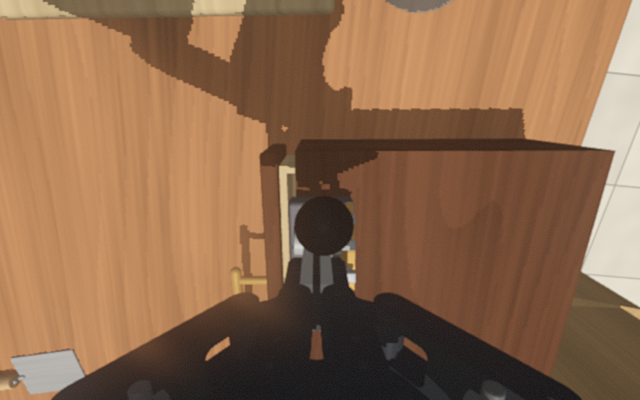

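View pics/s2B.png

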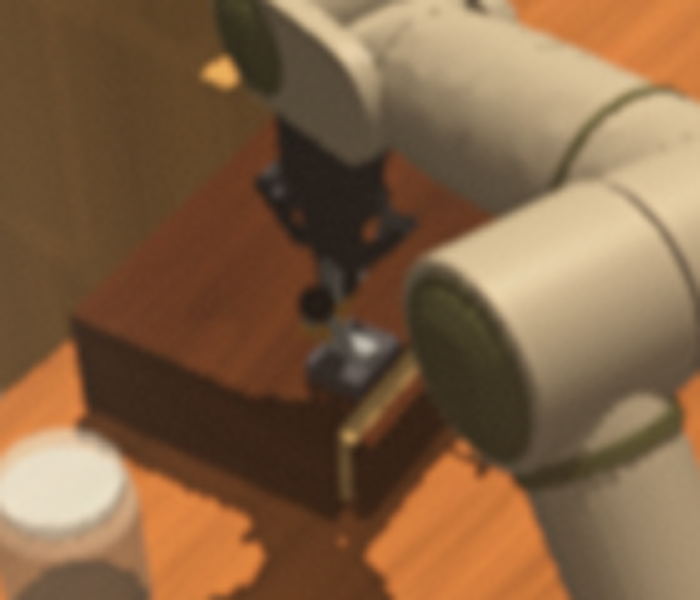

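```bash
python3 - <<'E'
from h import *
k=px('w2',323,226);k2=onplane('w2',323,226,206);print(k,k2)
E
```

```text
[681.85415278 -61.54688068 219.75882946] [682.69989764 -66.82265369 206.        ]
```

Call:
move_arm(series=[[[-10, 0, 0], 0, 0], [[-20, 0, -30], 0, 0], [[-20, 0, -70], 0, 0], [[-20, 0, -70], 0, 0]])

```text
time_s: 5.1
eef_pos: [683.5, -108.6, 343.6]
ee_rot: [0.003, 0.672, 0.74, 0.002]
force: [-0.2, -0.1, -0.1]
grip_width: 0.001
```

```bash
python3 - <<'E'
from h import *
go(614.5,-236,170,5.3)
E
```

```text
cur [ 683.5 -108.6  343.6] ang 5.5 -> shift [-119.8  -82.   173.4] turn 0.2 rows>=4 j6end~ -26.0 F [-0.2 -0.1 -0.1] g 0.0 t 5.1
```

Call:
move_arm(series=[[[-40, -27, 0], 0, 0.25], [[-80, -55, 0], 0, 0.25], [[-120, -82, 0], 0, 0.25], [[-120, -82, 50], 0, 0.25], [[-120, -82, 100], 0, 0.25], [[-120, -82, 150], 0, 0.25], [[-120, -82, 172], 0, 0.25], [[-120, -82, 172], 0, 0.25]])

```text
time_s: 6.1
eef_pos: [612.2, -235.2, 165.6]
ee_rot: [-0.002, 0.672, 0.74, -0.0]
force: [-0.5, 0.5, -0.1]
grip_width: 0.251
```

```bash
python3 - <<'E'
from h import *
go(614.5,-236,122,5.3)
shot('wrist','w3');print(px('w3',100,200))
E
```

```text
cur [ 612.2 -235.2  165.6] ang 5.5 -> shift [-1.1  2.3 43.6] turn 0.2 rows>=1 j6end~ -26.0 F [-0.5  0.5 -0.1] g 0.25 t 6.1
[ 438.09047955 -245.11971612    0.75800889]
```

View pics/w3.png

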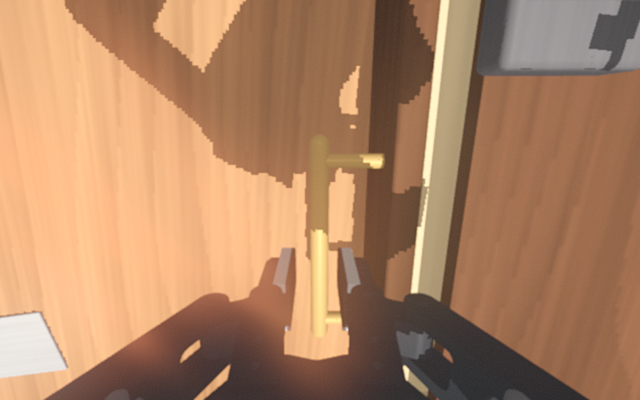

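Call:
move_arm(series=[[[0, 0, 20], 0, 0.25], [[0, 0, 40], 0, 0.25], [[0, 0, 44], 0, 0.25], [[0, 0, 44], 0, 0], [[0, 0, 44], 0, 0], [[0, 0, 44], 0, 0], [[0, 0, 44], 0, 0]], force=50)

```text
time_s: 7.02
eef_pos: [613.0, -235.6, 123.9]
ee_rot: [-0.0, 0.672, 0.74, -0.0]
force: [1.0, -0.7, -6.7]
grip_width: 0.105
```

Call:
move_arm(series=[[[0, -8, 0], 0, 0], [[0, -22, 0], 0, 0], [[0, -37, 0], 0, 0], [[0, -52, 0], 0, 0], [[0, -67, 0], 0, 0], [[0, -82, 0], 0, 0], [[0, -97, 0], 0, 0], [[0, -112, 0], 0, 0], [[0, -127, 0], 0, 0], [[0, -135, 0], 0, 0]])

```text
time_s: 8.28
eef_pos: [477.7, -248.9, 123.9]
ee_rot: [0.0, 0.672, 0.74, -0.0]
force: [2.3, -4.2, -11.6]
grip_width: 0.102
```

```bash
python3 - <<'E'
from h import *
go(614.5,-236,122,5.3)
shot('wrist','w4');shot('top','t4')
E
```

```text
cur [ 477.7 -248.9  123.9] ang 5.5 -> shift [ -0.3 137.4   1.8] turn 0.2 rows>=3 j6end~ -26.0 F [  2.3  -4.2 -11.6] g 0.1 t 8.3
```

View pics/w4.png

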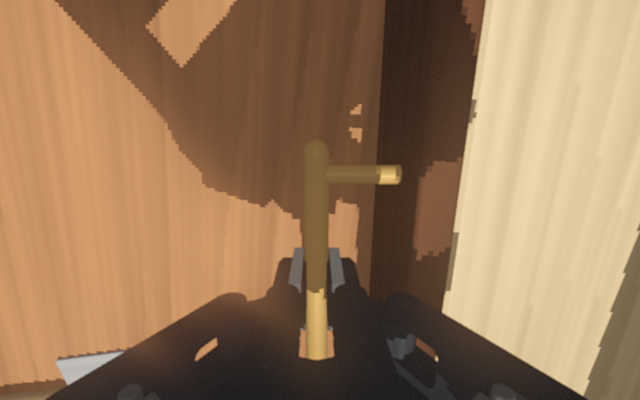

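View pics/t4.png

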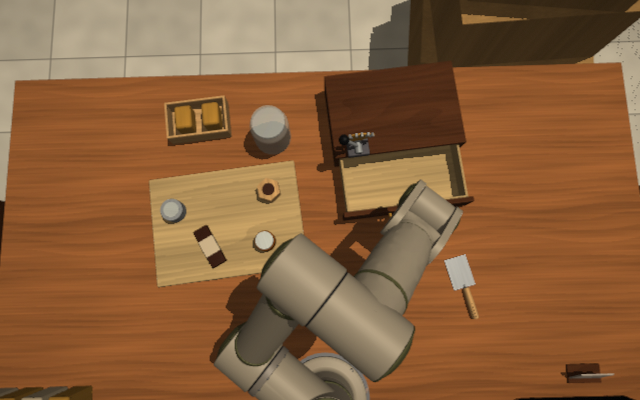

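Call:
move_arm(series=[[[0, -6, 1], 0, 0], [[0, -12, 1], 0, 0], [[0, -16, 1], 0, 0], [[0, -19, 1], 0, 0], [[0, -19, 1], 0, 0]])

```text
time_s: 9.0
eef_pos: [459.7, -250.6, 123.7]
ee_rot: [0.001, 0.672, 0.74, -0.0]
force: [-1.0, 0.7, 7.3]
grip_width: 0.11
```

Call:
move_arm(series=[[[0, -3, 0], 0, 0], [[0, -6, 0], 0, 0], [[0, -6, 0], 0, 0]])

```text
time_s: 9.38
eef_pos: [453.8, -251.2, 123.7]
ee_rot: [0.001, 0.672, 0.74, -0.0]
force: [-2.1, 0.8, 7.7]
grip_width: 0.111
```

Open and rise, then measure the drawer.

Call:
move_arm(series=[[[0, 0, 0], 0, 0.25], [[0, 0, 0], 0, 0.25], [[0, 0, 0], 0, 0.25], [[0, 0, -50], 0, 0.25], [[0, 0, -100], 0, 1], [[0, 0, -150], 0, 1], [[0, 0, -190], 0, 1], [[0, 0, -190], 0, 1]])

```text
time_s: 10.38
eef_pos: [454.2, -251.3, 315.6]
ee_rot: [0.003, 0.672, 0.74, 0.0]
force: [-0.7, 0.3, 0.1]
grip_width: 1.002
```

```bash
python3 - <<'E'
from h import *
go(560,-236,330,5.3)
shot('wrist','w5');shot('top','t5')
E
```

```text
cur [ 454.2 -251.3  315.6] ang 5.5 -> shift [  5.  106.8 -14. ] turn 0.2 rows>=2 j6end~ -28.0 F [-0.7  0.3  0.1] g 1.0 t 10.4
```

View pics/w5.png

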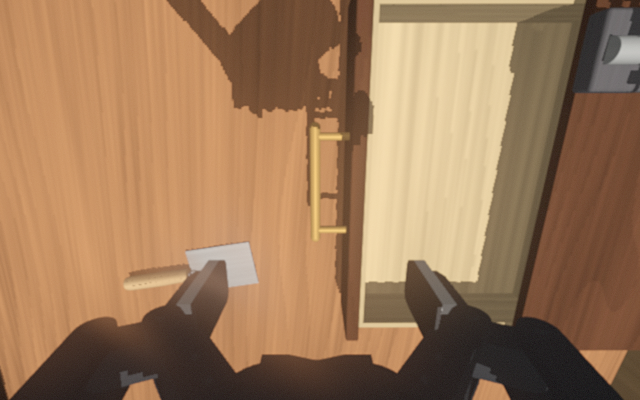

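View pics/t5.png

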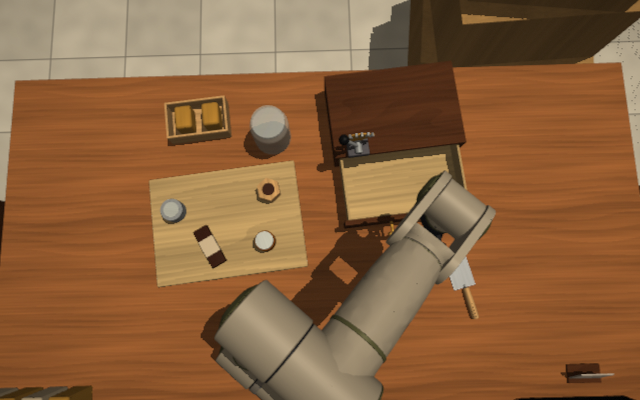

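```bash
python3 - <<'E'
from h import *
a=np.radians(5.3); X=np.array([np.cos(a),np.sin(a)]);Y=np.array([-X[1],X[0]])
h=onplane('w5',315,184,70)[:2]; h1=onplane('w5',315,128,70)[:2];h2=onplane('w5',317,239,70)[:2]; print('bar',h,h1,h2,np.degrees(np.arctan2(*(h1-h2)[::-1]))-90)
O=h+104*X; print('floor origin',O)
for n in ['w5','t5']:
  W,p=cloud(n); r=W[...,:2]-O; x=r@X; y=r@Y; z=W[...,2]
  for nm,m in [('floor',(abs(z-22)<6)&(x>-70)&(x<140)&(abs(y)<190)),('walltop',(abs(z-83)<5)&(x>-40)&(x<120)&(abs(y)<190)&(abs(y)>150)),('panel',(abs(z-92)<5)&(x>-90)&(x<0)&(abs(y)<190))]:
    if m.sum()>5: print(n,nm,m.sum(),'x',np.percentile(x[m],[1,50,99]).round(1),'y',np.percentile(y[m],[1,50,99]).round(1),'z',np.median(z[m]).round(1))
E
```

```text
bar [ 454.40314846 -251.35215652] [ 448.87965682 -193.88947274] [ 462.71013528 -314.26351746] 6.55430699080506
floor origin [ 557.95851707 -241.74561543]
w5 floor 39268 x [-36.1  51.8 138.2] y [-159.9   37.7  163.2] z 22.4
w5 walltop 1358 x [-38.9  15.5 118.5] y [-170.   163.8  166.3] z 82.9
w5 panel 5343 x [-69.4 -61.9 -53.7] y [-176.3   34.   160.8] z 92.8
t5 floor 5223 x [-41.1  61.6 135.5] y [-162.    27.   157.3] z 21.6
t5 walltop 237 x [-37.3  47.5 118.4] y [-170.8  163.7  176.2] z 82.5
t5 panel 314 x [-72.4 -64.7 -56.8] y [ 13.2  97.7 178.8] z 92.0
```

```bash
cat >> h.py <<'E'
def items(fn):
    W,p=cloud(fn)
    # top faces on board, board region
    inb=(W[...,0]>310)&(W[...,0]<690)&(W[...,1]>35)&(W[...,1]<515)&(W[...,2]>24)&(W[...,2]<75)
    n,l,st,c=cv2.connectedComponentsWithStats(inb.astype(np.uint8))
    for i in range(1,n):
        if st[i,4]<80: continue
        q=W[l==i]; q=q[q[:,2]>np.percentile(q[:,2],70)-4]
        (cx,cy),(w,h),an=cv2.minAreaRect(q[:,:2].astype(np.float32))
        print('item px',c[i].round(),'n',len(q),'z',np.median(q[:,2]).round(1),'mean',q[:,:2].mean(0).round(1),'rect',np.round([cx,cy,w,h,an],1))
a_=np.radians(5.4); CX=np.array([np.cos(a_),np.sin(a_)]); CY=np.array([-CX[1],CX[0]]); O_=np.array([558,-242.])
def fl(x,y): return O_+x*CX+y*CY
E
python3 - <<'E'
from h import *
items('t5')
go(426.5,320.5,250,-61)
E
```

```text
item px [269. 189.] n 300 z 52.5 mean [585.2 147.5] rect [585.2 146.8  63.2  59.9  72.5]
item px [173. 210.] n 330 z 58.9 mean [532.  425.4] rect [531.4 424.7  61.6  61.8   2.8]
item px [210. 246.] n 545 z 33.0 mean [425.7 321.1] rect [427.4 321.1 120.5  45.3  30. ]
item px [265. 240.] n 236 z 66.4 mean [437.3 158.9] rect [437.7 158.7  48.2  48.1  89. ]
cur [ 453.6 -250.8  312.2] ang 5.5 -> shift [571.2  28.1  62.6] turn 66.5 rows>=10 j6end~ 98.0 F [-1.5  0.4  0.1] g 1.0 t 10.5
```

Call:
move_arm(series=[[[57, 3, 0], 7, 1], [[114, 6, 0], 14, 1], [[171, 9, 0], 21, 1], [[228, 11, 0], 28, 1], [[285, 14, 0], 35, 1], [[342, 17, 0], 42, 1], [[399, 20, 10], 49, 1], [[456, 22, 25], 56, 1], [[513, 25, 40], 63, 1], [[571, 28, 62], 66.5, 1]])

```text
time_s: 11.72
eef_pos: [426.0, 321.8, 249.1]
ee_rot: [0.0, 0.968, 0.249, -0.001]
force: [0.8, -0.4, -0.2]
grip_width: 0.996
```

```bash
python3 - <<'E'
from h import *
shot('wrist','w6')
go(426.5,320.5,86,-61)
E
```

```text
cur [424.  326.4 245.6] ang -61.1 -> shift [  0.3   6.8 159.6] turn -0.1 rows>=3 j6end~ 98.0 F [-5.5  2.1 -4.6] g 1.0 t 11.8
```

View pics/w6.png

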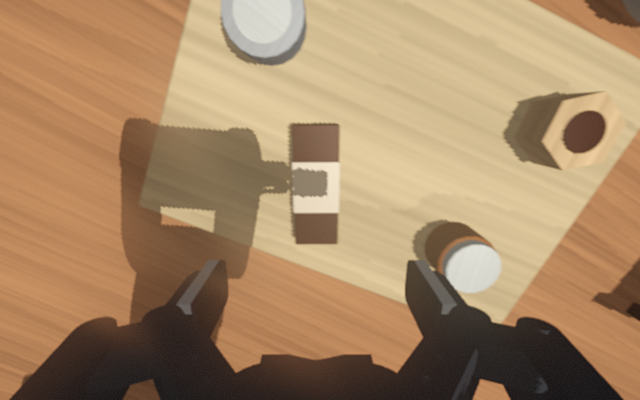

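Call:
move_arm(series=[[[0, 0, 0], 0, 1], [[0, 0, 0], 0, 1], [[0, 0, 0], 0, 1]])

```text
time_s: 12.15
eef_pos: [427.1, 319.1, 251.2]
ee_rot: [0.0, 0.968, 0.25, 0.0]
force: [-0.6, -0.6, 0.8]
grip_width: 1.001
```

```bash
python3 - <<'E'
from h import *
go(426.5,320.5,86,-60.4)
shot('wrist','w7'); print(onplane('w7',316,184,32))
W,p=cloud('w7'); m=(abs(W[...,2]-32)<5)&(np.hypot(W[...,0]-426,W[...,1]-321)<75); q=W[m]; print(cv2.minAreaRect(q[:,:2].astype(np.float32)),np.median(q[:,2]))
E
```

```text
cur [427.1 319.1 251.2] ang -61.1 -> shift [ 1.000e-01 -1.600e+00  1.652e+02] turn -0.7 rows>=3 j6end~ 97.0 F [-0.6 -0.6  0.8] g 1.0 t 12.2
[434.61419505 322.14782167  32.        ]
((430.9590148925781, 322.08868408203125), (119.39978790283203, 44.62466812133789), 29.189613342285156) 32.49487087068101
```

Call:
move_arm(series=[[[0, 0, 50], 0, 1], [[1, -1, 100], 0, 1], [[2, -1, 140], 0, 1], [[2, -1, 160], 0, 1], [[2, -1, 165], 0, 1], [[2, -1, 165], 0, 0], [[2, -1, 165], 0, 0], [[2, -1, 165], 0, 0], [[2, -1, 165], 0, 0]], force=25)

```text
time_s: 13.32
eef_pos: [428.4, 322.1, 87.0]
ee_rot: [-0.0, 0.968, 0.251, 0.001]
force: [-1.7, -1.4, 6.3]
grip_width: 0.512
```

Call:
move_arm(series=[[[0, 0, -20], 0, 0], [[0, 0, -60], 0, 0], [[0, 0, -100], 0, 0], [[0, 0, -140], 0, 0], [[0, 0, -150], 0, 0], [[0, 0, -150], 0, 0]])

```text
time_s: 14.08
eef_pos: [427.8, 321.8, 235.4]
ee_rot: [0.0, 0.968, 0.251, -0.0]
force: [1.3, 0.2, -2.2]
grip_width: 0.51
```

```bash
python3 - <<'E'
from h import *
p=fl(32,-110); print(p)
shot('wrist','w8')
go(*p,235,-84.6)
E
```

```text
[ 600.20989733 -348.50035008]
cur [427.6 321.7 234.6] ang -61.0 -> shift [-1.742e+02  6.698e+02 -1.000e-01] turn 23.6 rows>=12 j6end~ 54.0 F [-0.2  0.6 -1.2] g 0.51 t 14.1
```

View pics/w8.png

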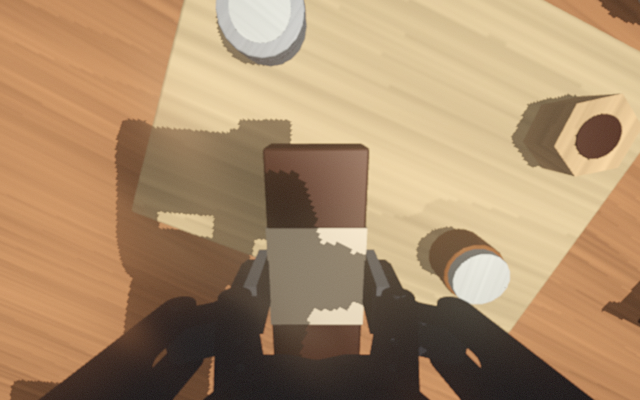

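Call:
move_arm(series=[[[-5, 20, 0], 2, 0], [[-17, 65, 0], 4, 0], [[-30, 115, 0], 7, 0], [[-43, 165, 0], 9, 0], [[-56, 215, 0], 12, 0], [[-69, 265, 0], 14, 0], [[-82, 315, 0], 16, 0], [[-95, 365, 0], 18, 0], [[-108, 415, 0], 20, 0], [[-121, 465, 0], 22, 0]])

```text
time_s: 15.38
eef_pos: [547.5, -145.0, 234.0]
ee_rot: [-0.001, 0.998, 0.061, -0.001]
force: [0.4, 0.1, -1.4]
grip_width: 0.505
```

```bash
python3 - <<'E'
from h import *
go(*fl(32,-110),235,-84.6)
E
```

```text
cur [ 547.5 -145.   234. ] ang -83.1 -> shift [ 27.7 208.4  -1.5] turn 1.5 rows>=4 j6end~ 54.0 F [ 0.4  0.1 -1.4] g 0.51 t 15.4
```

Call:
move_arm(series=[[[7, 50, 0], 0.5, 0], [[14, 100, 0], 1, 0], [[20, 150, 0], 1.5, 0], [[25, 190, 0], 1.5, 0], [[27, 203, 0], 1.5, 0], [[27, 203, 0], 1.5, 0], [[27, 203, 0], 1.5, 0]])

```text
time_s: 16.25
eef_pos: [599.2, -340.8, 234.8]
ee_rot: [-0.001, 0.999, 0.048, -0.001]
force: [-0.5, 0.6, -0.4]
grip_width: 0.512
```

```bash
python3 - <<'E'
from h import *
shot('wrist','w9');shot('top','t9')
go(*fl(32,-110),97,-84.6)
E
```

```text
cur [ 599.4 -340.7  235.6] ang -84.4 -> shift [1.000e-01 7.900e+00 1.386e+02] turn 0.2 rows>=3 j6end~ 54.0 F [-0.2 -0.4 -0.4] g 0.51 t 16.4
```

View pics/w9.png

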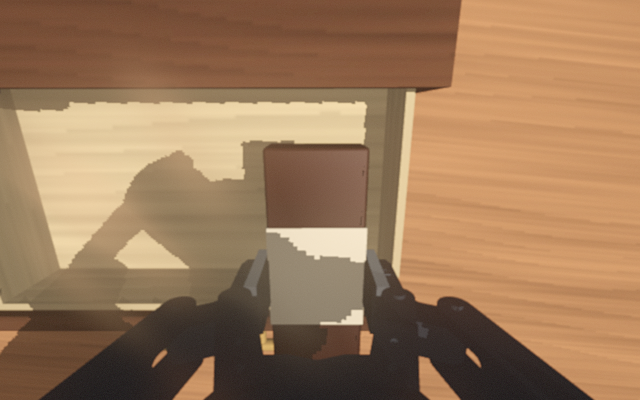

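View pics/t9.png

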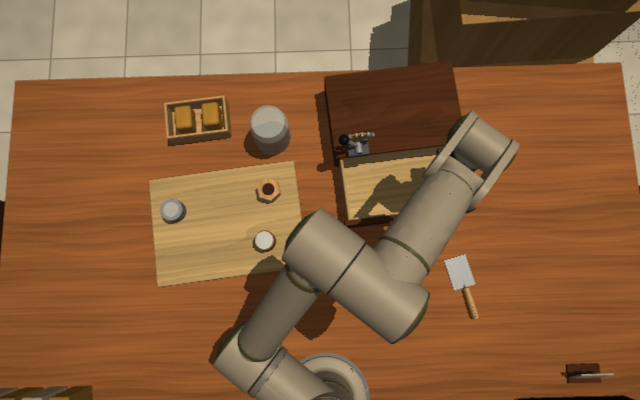

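Call:
move_arm(series=[[[0, 5, 40], 0, 0], [[0, 5, 80], 0, 0], [[0, 5, 110], 0, 0], [[0, 5, 125], 0, 0], [[0, 5, 133], 0, 0], [[0, 5, 137], 0, 0], [[0, 5, 138], 0, 0], [[0, 5, 138], 0, 0]])

```text
time_s: 17.35
eef_pos: [600.0, -346.6, 98.6]
ee_rot: [0.0, 0.999, 0.048, 0.0]
force: [0.6, 1.1, -0.9]
grip_width: 0.505
```

Call:
move_arm(series=[[[0, 0, 1], 0, 0], [[0, 0, 2], 0, 0], [[0, 0, 2], 0, 0.64], [[0, 0, 2], 0, 0.64], [[0, 0, 2], 0, 0.64], [[0, 0, -20], 0, 0.64], [[0, 0, -70], 0, 0.64], [[0, 0, -120], 0, 1], [[0, 0, -160], 0, 1], [[0, 0, -160], 0, 1]])

```text
time_s: 18.6
eef_pos: [600.4, -347.2, 262.0]
ee_rot: [0.003, 0.999, 0.048, 0.003]
force: [-0.1, -0.7, -0.1]
grip_width: 1.002
```

```bash
python3 - <<'E'
from h import *
shot('wrist','w10')
go(585,147.2,260,5.4)
E
```

```text
cur [ 599.9 -346.9  259.2] ang -84.5 -> shift [  32.6 -493.3   -1.8] turn -89.9 rows>=9 j6end~ 9.0 F [-0.2  0.8 -0.8] g 1.0 t 18.6
```

View pics/w10.png

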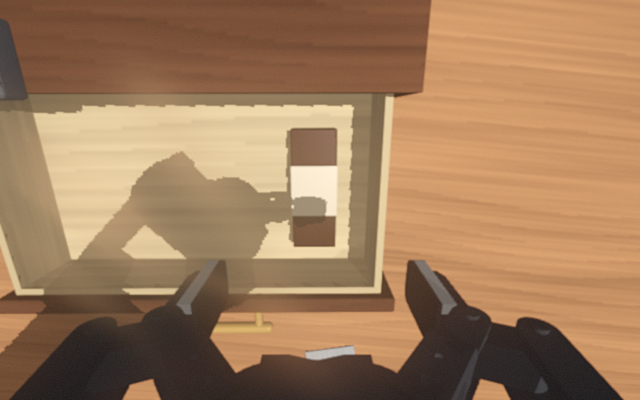

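Call:
move_arm(series=[[[0, -20, -25], -8, 1], [[2, -65, -50], -18, 1], [[4, -115, -50], -28, 1], [[6, -165, -50], -38, 1], [[8, -215, -50], -48, 1], [[10, -265, -50], -58, 1], [[13, -315, -50], -68, 1], [[16, -365, -50], -78, 1], [[20, -410, -50], -88, 1], [[26, -455, -30], -98, 1]])

```text
time_s: 19.9
eef_pos: [581.9, 110.2, 287.5]
ee_rot: [0.0, 0.617, 0.787, 0.0]
force: [-0.2, -0.6, -0.8]
grip_width: 0.998
```

```bash
python3 - <<'E'
from h import *
go(585,147.2,255,33.5)
E
```

```text
cur [581.9 110.2 287.5] ang 13.8 -> shift [35.2 11.8 32.5] turn -19.7 rows>=2 j6end~ -19.0 F [-0.2 -0.6 -0.8] g 1.0 t 19.9
```

Call:
move_arm(series=[[[18, 6, 16], -10, 1], [[34, 11, 32], -19.7, 1], [[34, 11, 32], -19.7, 1], [[34, 11, 32], -19.7, 1], [[34, 11, 32], -19.7, 1]])

```text
time_s: 20.52
eef_pos: [584.9, 143.7, 256.5]
ee_rot: [0.0, 0.477, 0.879, 0.0]
force: [0.3, 0.4, -0.5]
grip_width: 0.998
```

```bash
python3 - <<'E'
from h import *
go(585,147.2,95,33.5)
shot('wrist','w11')
W,p=cloud('w11'); m=(abs(W[...,2]-52)<5)&(np.hypot(W[...,0]-585,W[...,1]-147)<75); q=W[m]; print(q.mean(0),cv2.minAreaRect(q[:,:2].astype(np.float32)))
E
```

```text
cur [584.9 143.7 256.5] ang 33.1 -> shift [  3.    1.9 161.5] turn -0.4 rows>=3 j6end~ -19.0 F [ 0.3  0.4 -0.5] g 1.0 t 20.5
[588.00871025 149.42848186  52.66533259] ((588.556396484375, 148.55784606933594), (59.98812484741211, 68.82856750488281), 41.812355041503906)
```

View pics/w11.png

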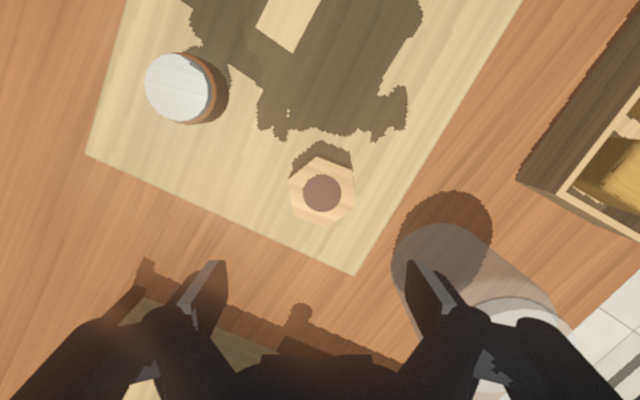

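```bash
python3 - <<'E'
from h import *
p,d,c=load('w11')
cv2.imwrite('pics/w11z.png',cv2.resize(p[130:250,260:390],None,fx=5,fy=5,interpolation=cv2.INTER_CUBIC)[:,:,::-1])
W,p=cloud('w11'); m=(abs(W[...,2]-52)<5)&(np.hypot(W[...,0]-588,W[...,1]-148.5)<50); q=W[m][:,:2]
best=[]
for a in range(0,60,2):
    ws=[]
    for k in range(3):
        r=np.radians(a+60*k); s=q@[np.cos(r),np.sin(r)]; ws.append(np.ptp(np.percentile(s,[.5,99.5])))
    best.append((round(np.mean(ws),1),a))
print(sorted(best)[:6])
E
```

```text
[(np.float64(59.4), 40), (np.float64(59.4), 42), (np.float64(59.4), 44), (np.float64(59.6), 38), (np.float64(59.8), 46), (np.float64(60.0), 36)]
```

View pics/w11z.png

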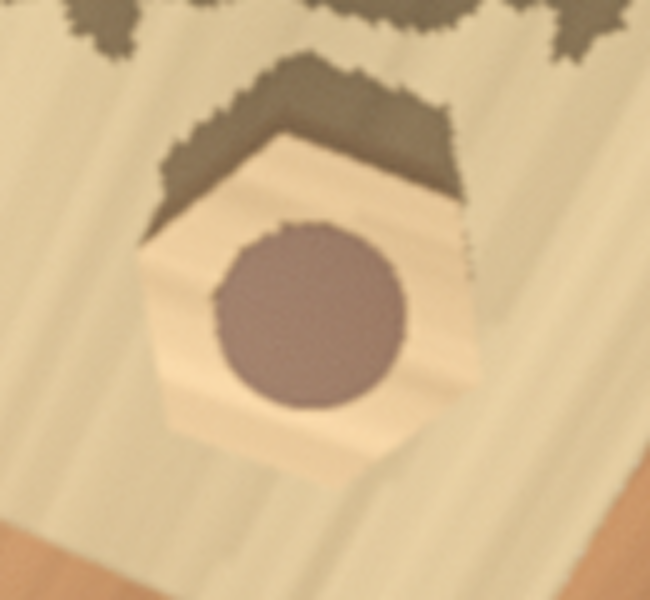

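```bash
python3 - <<'E'
from h import *
go(587,148.2,92,42)
E
```

```text
cur [584.9 143.8 256.4] ang 33.1 -> shift [  2.6   4.1 164.4] turn -8.9 rows>=3 j6end~ -28.0 F [-0.3 -0.5 -0.3] g 1.0 t 20.6
```

Call:
move_arm(series=[[[2, 3, 40], -5, 1], [[2.6, 4, 90], -8.9, 1], [[2.6, 4, 135], -8.9, 1], [[2.6, 4, 158], -8.9, 1], [[2.6, 4, 164], -8.9, 1], [[2.6, 4, 164], -8.9, 0], [[2.6, 4, 164], -8.9, 0], [[2.6, 4, 164], -8.9, 0], [[2.6, 4, 164], -8.9, 0]], force=25)

```text
time_s: 21.7
eef_pos: [587.3, 148.8, 93.4]
ee_rot: [0.001, 0.406, 0.914, 0.001]
force: [0.4, -0.2, 6.6]
grip_width: 0.696
```

Call:
move_arm(series=[[[0, 0, -20], 0, 0], [[0, 0, -60], 0, 0], [[0, 0, -105], 0, 0], [[0, 0, -150], 0, 0], [[0, 0, -190], 0, 0], [[0, 0, -190], 0, 0]])

```text
time_s: 22.45
eef_pos: [587.1, 148.9, 285.3]
ee_rot: [0.003, 0.406, 0.914, 0.001]
force: [-0.5, 0.6, -2.3]
grip_width: 0.7
```

```bash
python3 - <<'E'
from h import *
go(*fl(30,-30),282,5.4)
shot('wrist','w12')
E
```

```text
cur [587.1 148.9 285.3] ang 42.1 -> shift [-312.4 -277.8    3.2] turn 36.7 rows>=7 j6end~ -30.0 F [-0.5  0.6 -2.3] g 0.7 t 22.4
```

View pics/w12.png

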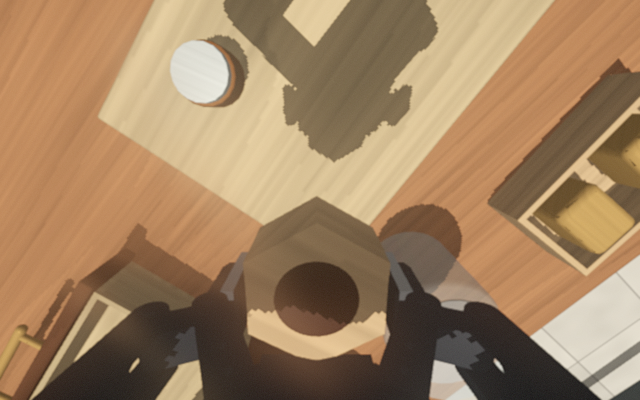

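Call:
move_arm(series=[[[-15, -13, 0], 3, 0], [[-48, -43, 0], 7, 0], [[-85, -75, 0], 12, 0], [[-122, -108, 0], 17, 0], [[-159, -141, 0], 22, 0], [[-196, -174, 0], 27, 0], [[-233, -207, 0], 31, 0], [[-270, -240, 0], 34, 0], [[-298, -265, 0], 36.7, 0], [[-312, -278, 0], 36.7, 0]])

```text
time_s: 23.75
eef_pos: [588.6, -271.5, 280.3]
ee_rot: [-0.001, 0.674, 0.739, -0.0]
force: [0.4, 0.4, -1.1]
grip_width: 0.699
```

Call:
move_arm(series=[[[0, 0, 20], 0, 0], [[0, 0, 50], 0, 0], [[0, 0, 60], 0, 0], [[0, 0, 60], 0, 0], [[0, 0, 60], 0, 0]])

```text
time_s: 24.38
eef_pos: [590.0, -269.1, 223.1]
ee_rot: [0.001, 0.673, 0.74, 0.0]
force: [-0.3, -0.3, -1.3]
grip_width: 0.695
```

```bash
python3 - <<'E'
from h import *
go(*fl(30,-30),105,5.4)
shot('wrist','w13')
shot('top','t13'); items('t13')
E
```

```text
cur [ 590.  -269.1  223.1] ang 5.4 -> shift [  0.2   0.6 118.1] turn 0.0 rows>=2 j6end~ -30.0 F [-0.3 -0.3 -1.3] g 0.7 t 24.4
item px [173. 210.] n 322 z 58.9 mean [532.9 425.3] rect [532.5 425.4  59.8  60.8  11.9]
item px [262. 238.] n 150 z 67.1 mean [441.3 163.8] rect [442.7 165.6  33.7  48.6  55.2]
```

View pics/w13.png

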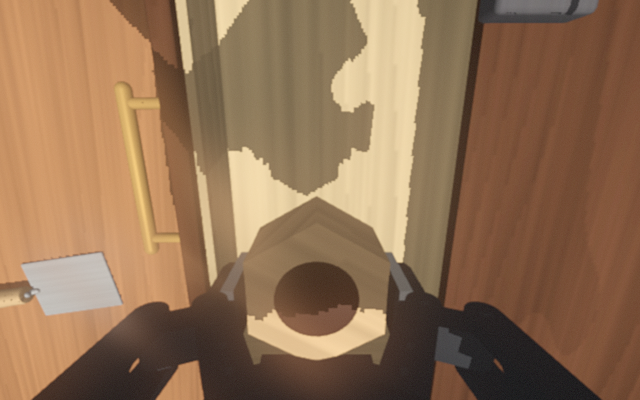

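Call:
move_arm(series=[[[0, 0, 35], 0, 0], [[0, 0, 75], 0, 0], [[0, 0, 100], 0, 0], [[0, 0, 112], 0, 0], [[0, 0, 117], 0, 0], [[0, 0, 119], 0, 0], [[0, 0, 120], 0, 0], [[0, 0, 120], 0, 0]])

```text
time_s: 25.48
eef_pos: [590.2, -269.3, 103.4]
ee_rot: [0.001, 0.673, 0.74, 0.0]
force: [-0.2, 1.9, 6.7]
grip_width: 0.696
```

Call:
move_arm(series=[[[0, 0, 0], 0, 0.85], [[0, 0, 0], 0, 0.85], [[0, 0, 0], 0, 0.85], [[0, 0, -20], 0, 0.85], [[0, 0, -60], 0, 0.9], [[0, 0, -110], 0, 1], [[0, 0, -160], 0, 1], [[0, 0, -180], 0, 1]])

```text
time_s: 26.48
eef_pos: [589.9, -269.2, 287.1]
ee_rot: [0.003, 0.673, 0.74, 0.0]
force: [0.1, -0.5, -0.5]
grip_width: 0.995
```

```bash
python3 - <<'E'
from h import *
shot('wrist','w14')
go(437.5,159,250,5.4)
E
```

```text
cur [ 590.2 -269.3  288.5] ang 5.4 -> shift [ 441.  -111.7   35.3] turn 0.0 rows>=8 j6end~ 15.0 F [0.7 0.1 3.1] g 1.0 t 26.5
```

View pics/w14.png

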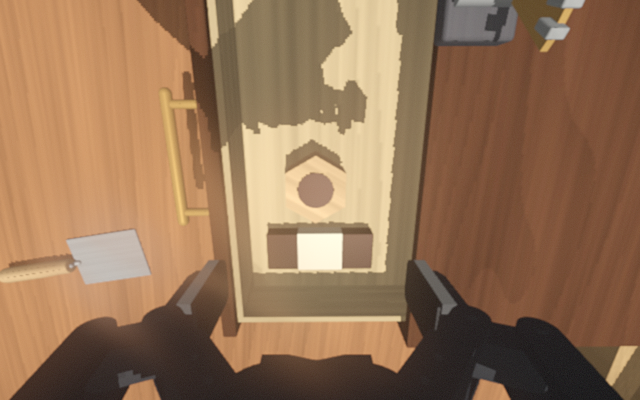

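Call:
move_arm(series=[[[15, -4, 0], 0, 1], [[60, -15, 0], 0, 1], [[112, -28, 0], 0, 1], [[164, -41, 0], 0, 1], [[216, -55, 0], 0, 1], [[268, -68, 0], 0, 1], [[320, -81, 5], 0, 1], [[372, -94, 15], 0, 1], [[415, -105, 25], 0, 1], [[441, -111, 35], 0, 1]])

```text
time_s: 27.78
eef_pos: [436.4, 161.2, 247.1]
ee_rot: [0.0, 0.672, 0.74, 0.0]
force: [0.5, -0.2, 0.0]
grip_width: 1.0
```

Call:
move_arm(series=[[[0, 0, 0], 0, 1], [[0, 0, 0], 0, 1], [[0, 0, 0], 0, 1]])

```text
time_s: 28.15
eef_pos: [438.0, 158.6, 247.3]
ee_rot: [0.0, 0.673, 0.739, 0.0]
force: [0.2, 0.1, 0.0]
grip_width: 1.001
```

```bash
python3 - <<'E'
from h import *
shot('wrist','w15')
W,p=cloud('w15'); m=(abs(W[...,2]-66)<5)&(np.hypot(W[...,0]-437,W[...,1]-159)<75); q=W[m]; print(q.mean(0),cv2.minAreaRect(q[:,:2].astype(np.float32)))
go(437.5,159,92,5.4)
E
```

```text
[440.64438776 161.26910776  66.31506319] ((440.67010498046875, 160.53427124023438), (49.88273620605469, 50.27886962890625), 69.57479095458984)
cur [437.9 158.7 247.2] ang 5.3 -> shift [  0.4  -0.5 155.2] turn -0.1 rows>=3 j6end~ 15.0 F [-0.2  0.3  0.3] g 1.0 t 28.2
```

View pics/w15.png

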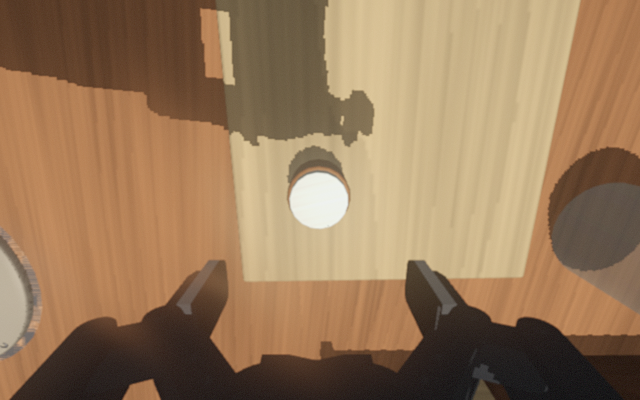

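Call:
move_arm(series=[[[1, 1, 40], 0, 1], [[1, 1, 90], 0, 1], [[1, 1, 130], 0, 1], [[1, 1, 150], 0, 1], [[1, 1, 155], 0, 1], [[1, 1, 155], 0, 0], [[1, 1, 155], 0, 0], [[1, 1, 155], 0, 0], [[1, 1, 155], 0, 0]], force=25)

```text
time_s: 29.32
eef_pos: [439.0, 160.5, 93.0]
ee_rot: [0.001, 0.673, 0.74, 0.001]
force: [-0.9, -1.4, 8.1]
grip_width: 0.675
```

Call:
move_arm(series=[[[0, 0, -20], 0, 0], [[0, 0, -60], 0, 0], [[0, 0, -105], 0, 0], [[0, 0, -150], 0, 0], [[0, 0, -180], 0, 0], [[0, 0, -180], 0, 0]])

```text
time_s: 30.08
eef_pos: [438.7, 160.7, 273.6]
ee_rot: [0.001, 0.673, 0.74, 0.002]
force: [-0.4, -0.3, -3.7]
grip_width: 0.669
```

```bash
python3 - <<'E'
from h import *
go(*fl(30,45),282,5.4)
shot('wrist','w16')
E
```

```text
cur [438.7 160.7 273.6] ang 5.4 -> shift [-367.2  110.7   -7.9] turn 0.0 rows>=7 j6end~ -24.0 F [-0.4 -0.3 -3.7] g 0.67 t 30.1
```

View pics/w16.png

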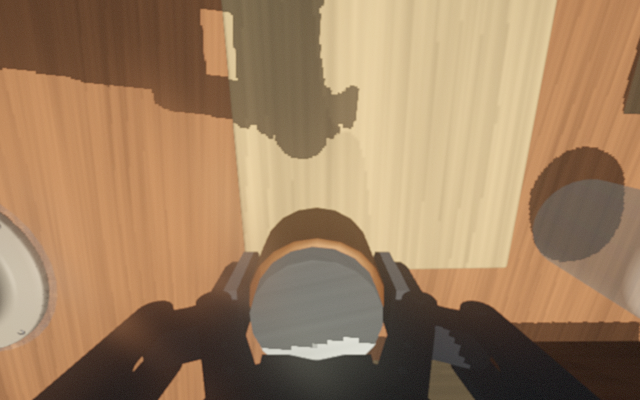

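Call:
move_arm(series=[[[-15, 5, 0], 0, 0], [[-55, 16, 0], 0, 0], [[-100, 30, 0], 0, 0], [[-145, 43, 0], 0, 0], [[-190, 57, 0], 0, 0], [[-235, 71, 0], 0, 0], [[-280, 84, 0], 0, 0], [[-325, 98, 0], 0, 0], [[-355, 107, 0], 0, 0], [[-367, 110.5, 0], 0, 0]])

```text
time_s: 31.38
eef_pos: [582.8, -196.6, 269.8]
ee_rot: [-0.001, 0.674, 0.739, -0.0]
force: [-0.8, 0.8, -2.7]
grip_width: 0.668
```

Call:
move_arm(series=[[[0, 0, 20], 0, 0], [[0, 0, 50], 0, 0], [[0, 0, 60], 0, 0], [[0, 0, 60], 0, 0], [[0, 0, 60], 0, 0]])

```text
time_s: 32.0
eef_pos: [583.4, -194.5, 213.0]
ee_rot: [0.001, 0.673, 0.74, 0.0]
force: [-0.0, -0.3, -1.8]
grip_width: 0.669
```

```bash
python3 - <<'E'
from h import *
go(*fl(30,46),103,5.4)
shot('wrist','w17')
shot('top','t17'); items('t17')
E
```

```text
cur [ 583.4 -194.5  213. ] ang 5.4 -> shift [1.2e+00 1.0e-01 1.1e+02] turn 0.0 rows>=2 j6end~ -24.0 F [-0.  -0.3 -1.8] g 0.67 t 32.0
item px [173. 210.] n 335 z 58.6 mean [532.7 425. ] rect [533.  425.2  60.6  61.7  13.1]
```

View pics/w17.png

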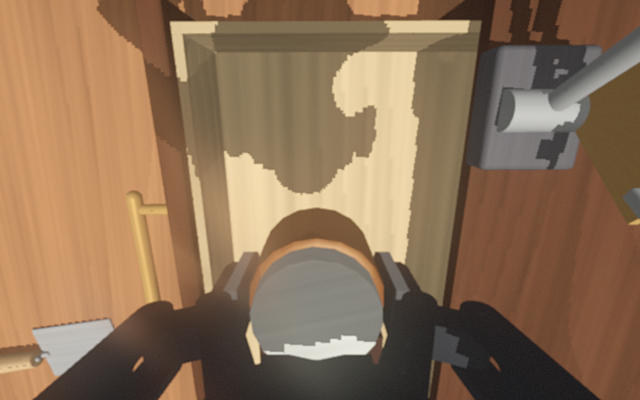

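Call:
move_arm(series=[[[0, 0, 35], 0, 0], [[0, 0, 70], 0, 0], [[0, 0, 92], 0, 0], [[0, 0, 103], 0, 0], [[0, 0, 108], 0, 0], [[0, 0, 110], 0, 0], [[0, 0, 111], 0, 0], [[0, 0, 111], 0, 0]])

```text
time_s: 33.1
eef_pos: [583.9, -194.5, 103.1]
ee_rot: [0.002, 0.673, 0.74, 0.001]
force: [-1.8, 1.8, 6.3]
grip_width: 0.671
```

Call:
move_arm(series=[[[0, 0, 0], 0, 0.85], [[0, 0, 0], 0, 0.85], [[0, 0, 0], 0, 0.85], [[0, 0, -20], 0, 0.85], [[0, 0, -60], 0, 0.9], [[0, 0, -110], 0, 1], [[0, 0, -160], 0, 1], [[0, 0, -180], 0, 1]])

```text
time_s: 34.1
eef_pos: [583.4, -194.6, 284.3]
ee_rot: [0.002, 0.673, 0.74, 0.001]
force: [0.2, 1.0, -0.4]
grip_width: 1.0
```

```bash
python3 - <<'E'
from h import *
shot('wrist','w18')
go(533,425,250,25)
E
```

```text
cur [ 583.7 -194.7  285.7] ang 5.4 -> shift [621.9   7.9  33.3] turn -19.6 rows>=10 j6end~ 14.0 F [-0.1  0.2  2.1] g 1.0 t 34.1
```

View pics/w18.png

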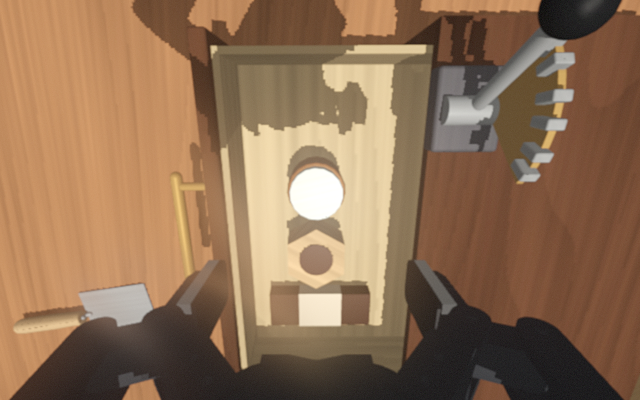

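Call:
move_arm(series=[[[20, 0, 0], 0, 1], [[75, 1, 0], 0, 1], [[135, 2, 0], 0, 1], [[195, 3, 0], 0, 1], [[255, 4, 0], 0, 1], [[315, 4, 0], 0, 1], [[375, 5, 0], 0, 1], [[435, 6, 0], 0, 1], [[495, 6, 5], 0, 1], [[550, 7, 15], 0, 1]])

```text
time_s: 35.4
eef_pos: [536.3, 356.7, 264.2]
ee_rot: [-0.001, 0.672, 0.74, -0.001]
force: [-0.2, -0.0, 0.1]
grip_width: 1.001
```

Call:
move_arm(series=[[[45, 1, 10], 0, 1], [[72, 1, 18], 0, 1], [[72, 1, 18], 0, 1], [[72, 1, 18], 0, 1], [[72, 1, 18], 0, 1]])

```text
time_s: 36.02
eef_pos: [532.5, 424.8, 248.1]
ee_rot: [0.0, 0.673, 0.739, -0.0]
force: [-0.1, 0.5, -0.5]
grip_width: 0.998
```

```bash
python3 - <<'E'
from h import *
shot('wrist','w19')
W,p=cloud('w19'); m=(abs(W[...,2]-58)<5)&(np.hypot(W[...,0]-533,W[...,1]-425)<75); q=W[m]; print(q.mean(0),cv2.minAreaRect(q[:,:2].astype(np.float32)))
go(534,425.5,92,5.4)
E
```

```text
[536.0574612  428.45627658  58.60398131] ((536.2042236328125, 427.1844482421875), (62.830867767333984, 62.661651611328125), 72.65885925292969)
cur [532.5 424.8 248.2] ang 5.4 -> shift [  0.5   1.5 156.2] turn -0.0 rows>=3 j6end~ 33.0 F [ 0.9 -0.2  0.4] g 1.0 t 36.1
```

View pics/w19.png

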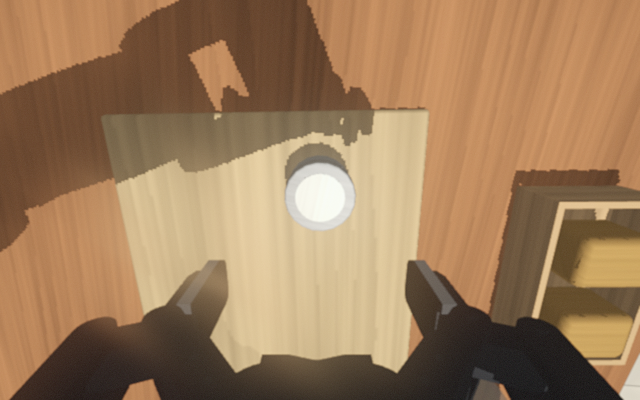

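Call:
move_arm(series=[[[1, 2, 40], 0, 1], [[1, 2, 90], 0, 1], [[1, 2, 130], 0, 1], [[1, 2, 151], 0, 1], [[1, 2, 156], 0, 1], [[1, 2, 156], 0, 0], [[1, 2, 156], 0, 0], [[1, 2, 156], 0, 0], [[1, 2, 156], 0, 0]], force=25)

```text
time_s: 37.2
eef_pos: [534.9, 427.1, 93.8]
ee_rot: [0.001, 0.673, 0.74, 0.002]
force: [0.6, -0.4, 6.1]
grip_width: 0.746
```

Call:
move_arm(series=[[[0, 0, -20], 0, 0], [[0, 0, -60], 0, 0], [[0, 0, -105], 0, 0], [[0, 0, -150], 0, 0], [[0, 0, -185], 0, 0], [[0, 0, -185], 0, 0]])

```text
time_s: 37.95
eef_pos: [534.4, 427.0, 280.9]
ee_rot: [0.001, 0.673, 0.74, 0.003]
force: [0.2, 1.0, -2.1]
grip_width: 0.74
```

```bash
python3 - <<'E'
from h import *
go(*fl(30,119),282,5.4)
shot('wrist','w20')
E
```

```text
cur [534.4 427.  280.9] ang 5.4 -> shift [-549.3   -9.7   -2.6] turn 0.0 rows>=9 j6end~ -17.0 F [ 0.2  1.  -2.1] g 0.74 t 38.0
```

View pics/w20.png

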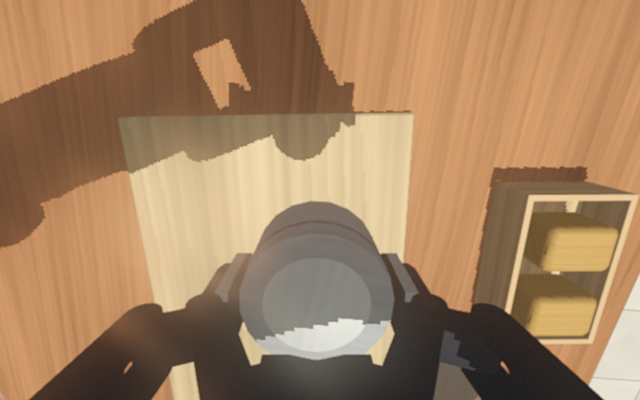

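Call:
move_arm(series=[[[-15, 0, 0], 0, 0], [[-55, -1, 0], 0, 0], [[-105, -2, 0], 0, 0], [[-155, -3, 0], 0, 0], [[-205, -4, 0], 0, 0], [[-255, -5, 0], 0, 0], [[-305, -6, 0], 0, 0], [[-355, -7, 0], 0, 0], [[-405, -8, 0], 0, 0], [[-450, -8, 0], 0, 0]])

```text
time_s: 39.25
eef_pos: [567.7, -24.4, 275.5]
ee_rot: [-0.001, 0.673, 0.739, -0.001]
force: [0.6, -0.0, -1.1]
grip_width: 0.74
```

Call:
move_arm(series=[[[-40, 0, 0], 0, 0], [[-75, -1, 0], 0, 0], [[-99, -2, 10], 0, 0], [[-99, -2, 40], 0, 0], [[-99, -2, 65], 0, 0], [[-99, -2, 65], 0, 0], [[-99, -2, 65], 0, 0]])

```text
time_s: 40.12
eef_pos: [576.0, -121.0, 212.5]
ee_rot: [0.0, 0.673, 0.74, 0.0]
force: [-0.4, -0.6, -1.7]
grip_width: 0.741
```

```bash
python3 - <<'E'
from h import *
go(*fl(30,119),104,5.4)
shot('wrist','w21')
E
```

```text
cur [ 576.  -121.   212.5] ang 5.4 -> shift [  0.3   0.7 108.5] turn 0.0 rows>=2 j6end~ -17.0 F [-0.4 -0.6 -1.7] g 0.74 t 40.1
```

View pics/w21.png

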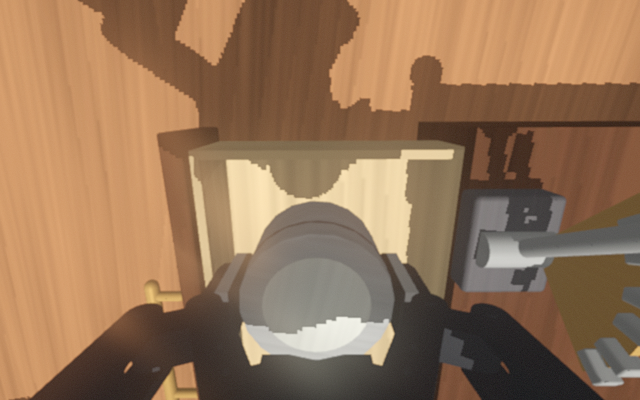

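Call:
move_arm(series=[[[0, 0, 35], 0, 0], [[0, 0, 70], 0, 0], [[0, 0, 90], 0, 0], [[0, 0, 101], 0, 0], [[0, 0, 106], 0, 0], [[0, 0, 108], 0, 0], [[0, 0, 109], 0, 0], [[0, 0, 109], 0, 0]])

```text
time_s: 41.18
eef_pos: [576.5, -120.8, 103.8]
ee_rot: [0.001, 0.673, 0.74, 0.0]
force: [0.1, 0.5, 3.3]
grip_width: 0.744
```

Call:
move_arm(series=[[[0, 0, 0], 0, 0.9], [[0, 0, 0], 0, 0.9], [[0, 0, 0], 0, 0.9], [[0, 0, -20], 0, 0.9], [[0, 0, -60], 0, 0.9], [[0, 0, -110], 0, 1], [[0, 0, -160], 0, 1], [[0, 0, -200], 0, 1], [[0, 0, -200], 0, 1]])

```text
time_s: 42.3
eef_pos: [576.7, -120.9, 306.1]
ee_rot: [0.003, 0.673, 0.74, 0.001]
force: [-0.1, -0.7, -1.4]
grip_width: 1.001
```

```bash
python3 - <<'E'
from h import *
h=O_-104*CX; print(h); go(h[0],h[1],290,5.4)
E
```

```text
[ 454.46155568 -251.78726459]
cur [ 576.7 -120.9  306.1] ang 5.4 -> shift [-118.7 -134.1   15.7] turn 0.0 rows>=3 j6end~ -34.0 F [-0.1 -0.7 -1.4] g 1.0 t 42.3
```

Call:
move_arm(series=[[[-25, -28, 0], 0, 0.25], [[-60, -68, 0], 0, 0.25], [[-95, -108, 5], 0, 0.25], [[-118, -134, 15], 0, 0.25], [[-118, -134, 15], 0, 0.25], [[-118, -134, 15], 0, 0.25]])

```text
time_s: 43.05
eef_pos: [454.1, -250.4, 287.5]
ee_rot: [-0.0, 0.673, 0.74, 0.0]
force: [0.0, -0.7, 0.2]
grip_width: 0.251
```

```bash
python3 - <<'E'
from h import *
h=O_-104*CX; go(h[0],h[1],123,5.4)
shot('wrist','w22'); shot('top','t22'); items('t22')
W,p=cloud('t22')
p,d,c=load('t22')
cv2.imwrite('pics/t22z.png',cv2.resize(p[110:240,320:480],None,fx=5,fy=4.6,interpolation=cv2.INTER_CUBIC)[:,:,::-1])
E
```

```text
cur [ 454.1 -250.4  287.5] ang 5.4 -> shift [ -1.5   0.3 164.5] turn 0.0 rows>=3 j6end~ -34.0 F [ 0.  -0.7  0.2] g 0.25 t 43.0
```

View pics/w22.png

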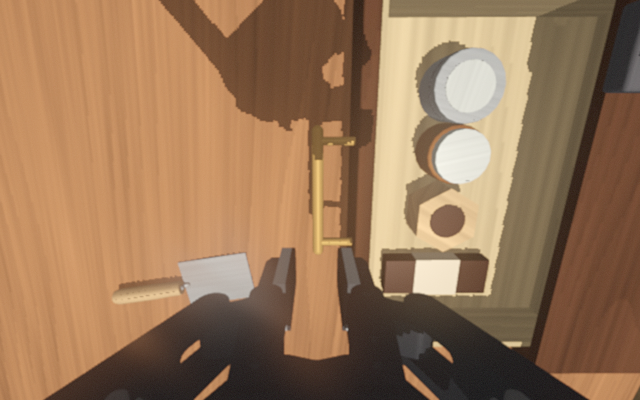

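View pics/t22z.png

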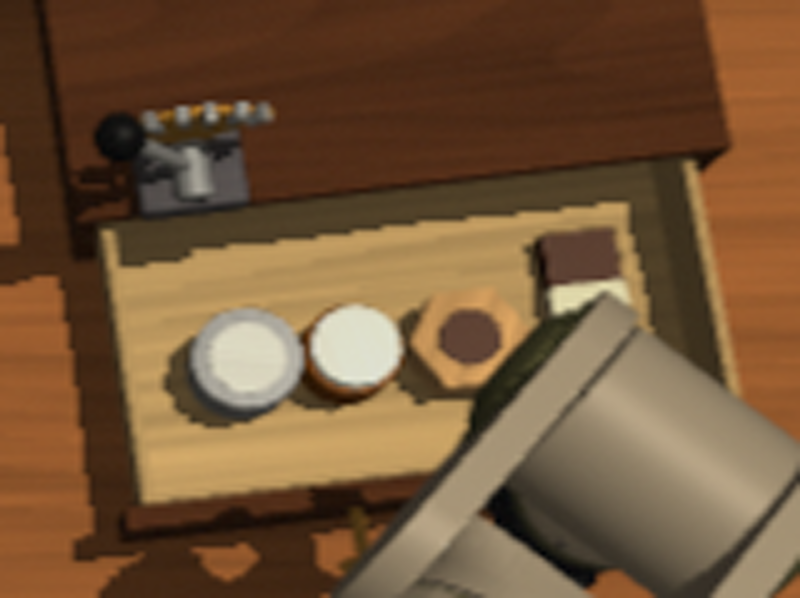

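Call:
move_arm(series=[[[-1, 0, 50], 0, 0.25], [[-1, 0, 100], 0, 0.25], [[-1, 0, 140], 0, 0.25], [[-1, 0, 160], 0, 0.25], [[-1, 0, 164], 0, 0.25], [[-1, 0, 164], 0, 0], [[-1, 0, 164], 0, 0], [[-1, 0, 164], 0, 0], [[-1, 0, 164], 0, 0]], force=50)

```text
time_s: 44.28
eef_pos: [453.9, -251.5, 124.1]
ee_rot: [-0.0, 0.673, 0.74, 0.0]
force: [-0.6, 4.0, -4.4]
grip_width: 0.108
```

Call:
move_arm(series=[[[0, 4, 0], 0, 0], [[0, 12, 0], 0, 0], [[0, 24, 0], 0, 0], [[0, 37, 0], 0, 0], [[0, 50, 0], 0, 0], [[0, 63, 0], 0, 0], [[0, 76, 0], 0, 0], [[0, 89, 0], 0, 0], [[0, 101, 0], 0, 0], [[0, 110, 0], 0, 0]])

```text
time_s: 45.52
eef_pos: [564.1, -240.7, 124.1]
ee_rot: [-0.0, 0.673, 0.74, 0.0]
force: [-1.8, 6.0, -0.4]
grip_width: 0.105
```

Call:
move_arm(series=[[[0, 6, 0], 0, 0], [[0, 15, 0], 0, 0], [[0, 25, 0], 0, 0], [[0, 35, 0], 0, 0], [[0, 45, 0], 0, 0], [[0, 53, 0], 0, 0], [[0, 59, 0], 0, 0], [[0, 63, 0], 0, 0], [[0, 66, 0], 0, 0], [[0, 68, 0], 0, 0]])

```text
time_s: 46.78
eef_pos: [629.4, -234.4, 124.0]
ee_rot: [-0.004, 0.673, 0.74, -0.002]
force: [-24.6, 6.8, 10.5]
grip_width: 0.107
```

Call:
move_arm(series=[[[0, 0, 0], 0, 0.25], [[0, 0, 0], 0, 0.25], [[0, -1, 0], 0, 0.25], [[0, -1, -50], 0, 0.25], [[0, -1, -100], 0, 0.25], [[0, -1, -150], 0, 0.25], [[0, -1, -190], 0, 0.25], [[0, -1, -200], 0, 0], [[0, -1, -200], 0, 0]])

```text
time_s: 47.9
eef_pos: [630.1, -235.1, 323.3]
ee_rot: [-0.0, 0.673, 0.74, -0.0]
force: [0.0, 0.4, -0.3]
grip_width: 0.005
```

```bash
python3 - <<'E'
from h import *
go(670,30,330,5.4)
shot('wrist','w23'); shot('top','t23');shot('side','s23')
p,d,c=load('s23')
cv2.imwrite('pics/s23z.png',cv2.resize(p[100:220,240:380],None,fx=5,fy=5,interpolation=cv2.INTER_CUBIC)[:,:,::-1])
E
```

```text
cur [ 630.1 -235.1  323.3] ang 5.4 -> shift [260.2  64.7  -6.6] turn 0.0 rows>=5 j6end~ -3.0 F [ 0.   0.4 -0.3] g 0.01 t 47.9
```

View pics/w23.png

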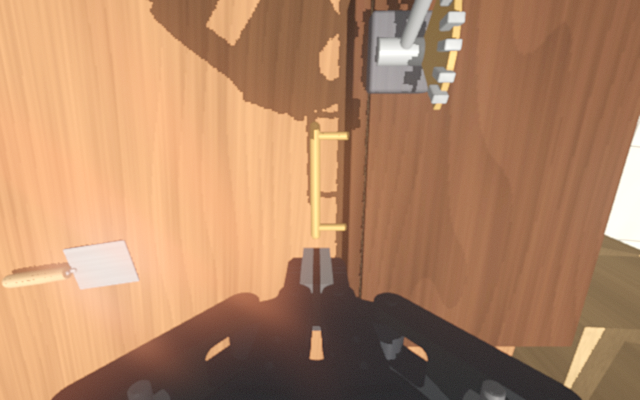

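View pics/s23z.png

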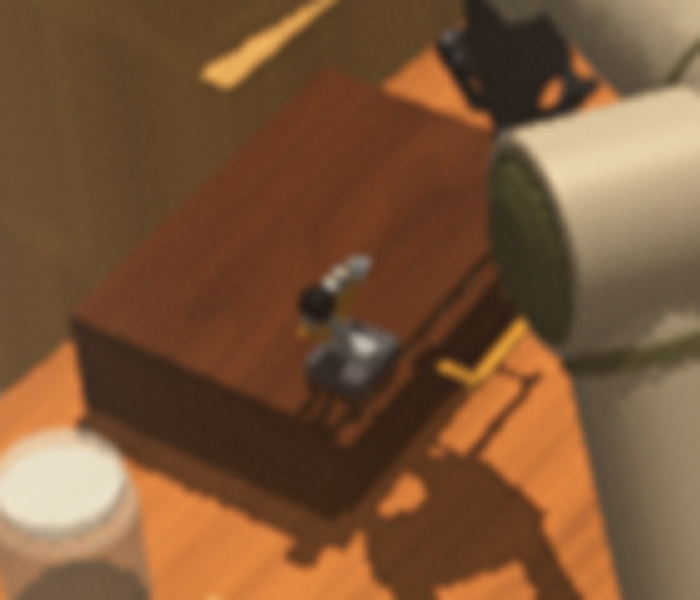

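```bash
python3 - <<'E'
from h import *
print(onplane('w2',323,226,206)); W,p=cloud('t23'); 
m=(W[...,2]>185)&(W[...,2]<228)&(np.hypot(W[...,0]-682,W[...,1]+66)<40); print(W[m].mean(0),m.sum(), np.percentile(W[m][:,1],[2,98]))
go(674.5,-16,325,5.4)
E
```

```text
[682.69989764 -66.82265369 206.        ]
[681.48133693 -71.03501444 208.99902648] 116 [-100.78542364  -53.94047745]
cur [ 629.9 -235.   321.9] ang 5.4 -> shift [213.9  65.   -2.9] turn 0.0 rows>=4 j6end~ -7.0 F [ 0.9  0.2 -0.6] g -0.0 t 48.0
```

Call:
move_arm(series=[[[20, 6, -5], 0, 0], [[60, 18, -5], 0, 0], [[105, 32, -5], 0, 0], [[150, 45, -5], 0, 0], [[190, 58, -5], 0, 0], [[214, 65, -5], 0, 0], [[214, 65, -5], 0, 0], [[214, 65, 25], 0, 0], [[214, 65, 50], 0, 0], [[214, 65, 52], 0, 0]])

```text
time_s: 49.3
eef_pos: [674.0, -16.2, 270.2]
ee_rot: [-0.002, 0.673, 0.74, -0.001]
force: [-0.3, 0.1, 0.7]
grip_width: -0.0
```

```bash
python3 - <<'E'
from h import *
go(680.5,-79,270,5.4)
shot('wrist','w24')
E
```

```text
cur [674.  -16.2 270.2] ang 5.4 -> shift [-63.1   0.5   0.1] turn -0.0 rows>=2 j6end~ -12.0 F [-0.3  0.1  0.7] g -0.0 t 49.3
```

View pics/w24.png

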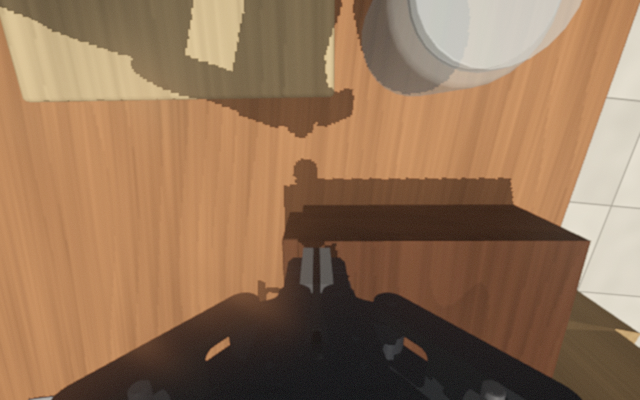

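Finger stands left of the knob; the knob is hidden behind the gripper. Push right slowly.

Call:
move_arm(series=[[[-8, 0, 0], 0, 0], [[-16, 0, 0], 0, 0], [[-24, 0, 0], 0, 0], [[-31, 0, 0], 0, 0], [[-38, 0, 0], 0, 0], [[-45, 0, 0], 0, 0], [[-51, 0, 0], 0, 0], [[-56, 0, 0], 0, 0], [[-60, 0, 0], 0, 0], [[-60, 0, 0], 0, 0]])

```text
time_s: 50.6
eef_pos: [680.3, -76.1, 271.7]
ee_rot: [-0.0, 0.673, 0.74, -0.0]
force: [0.7, -0.5, 1.1]
grip_width: 0.003
```

```bash
python3 - <<'E'
from h import *
go(680.5,-79,270,5.4)
shot('side','s25');shot('top','t25')
p,d,c=load('s25')
cv2.imwrite('pics/s25z.png',cv2.resize(p[100:220,240:380],None,fx=5,fy=5,interpolation=cv2.INTER_CUBIC)[:,:,::-1])
E
```

```text
cur [680.3 -76.1 271.7] ang 5.4 -> shift [-2.9 -0.   1.7] turn -0.0 rows>=1 j6end~ -12.0 F [ 0.7 -0.5  1.1] g 0.0 t 50.6
```

View pics/s25z.png

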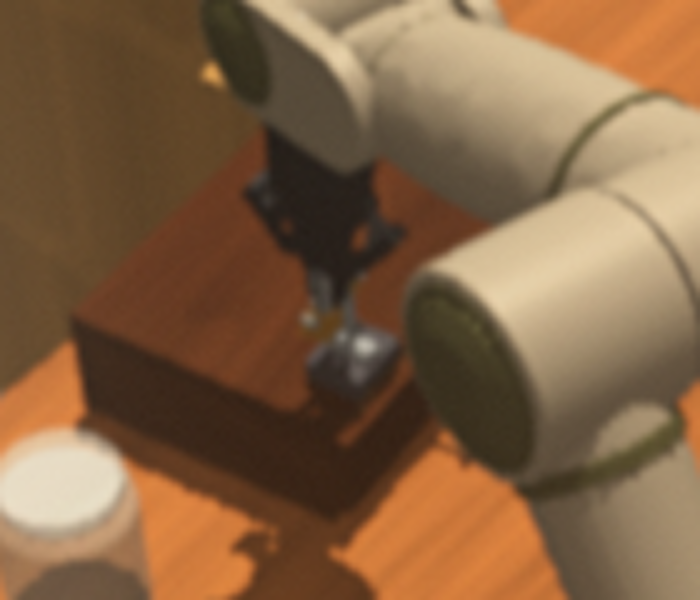

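Call:
move_arm(series=[[[-3, 0, 0], 0, 0], [[-3, 0, 0], 0, 0], [[15, 0, 0], 0, 0], [[50, 0, 0], 0, 0], [[80, -20, -40], 0, 0], [[100, -50, -90], 0, 0], [[120, -90, -90], 0, 0], [[140, -140, -90], 0, 0], [[150, -180, -90], 0, 0], [[150, -180, -90], 0, 0]])

```text
time_s: 51.95
eef_pos: [484.8, 58.1, 362.7]
ee_rot: [0.0, 0.672, 0.74, 0.0]
force: [0.7, -0.1, 0.1]
grip_width: 0.001
```

```bash
python3 - <<'E'
from h import *
go(680.5,-79,270,5.4)
shot('side','s26');shot('top','t26')
p,d,c=load('t26')
cv2.imwrite('pics/t26z.png',cv2.resize(p[60:200,310:480],None,fx=4.4,fy=4.2,interpolation=cv2.INTER_CUBIC)[:,:,::-1])
W,_=cloud('t26')
m=(W[...,2]>200)&(W[...,2]<240)&(np.hypot(W[...,0]-682,W[...,1]+106)<60); print(W[m].mean(0),m.sum(),np.ptp(W[m],0))
E
```

```text
cur [484.8  58.1 362.7] ang 5.5 -> shift [-155.3  181.6   92.9] turn 0.1 rows>=5 j6end~ -12.0 F [ 0.7 -0.1  0.1] g 0.0 t 52.0
[ 681.56963182 -103.28681308  225.61557785] 93 [25.87228012 25.8820615  21.20267378]
```

View pics/t26z.png

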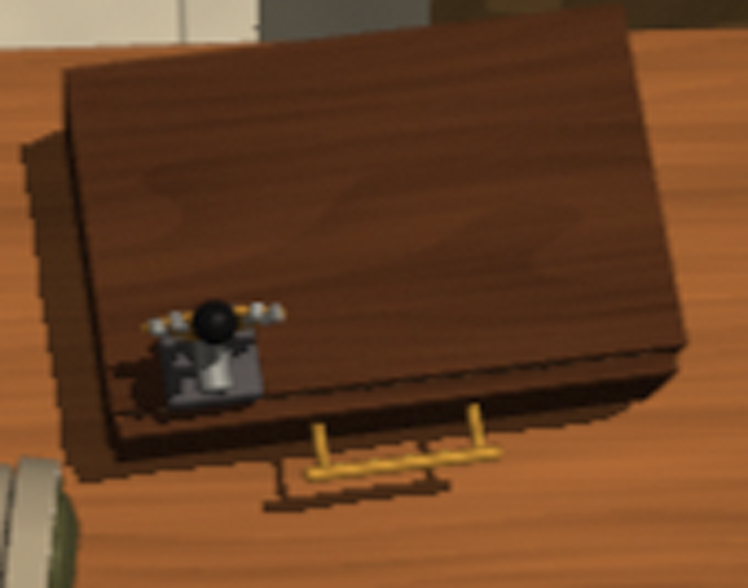

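View pics/s26.png

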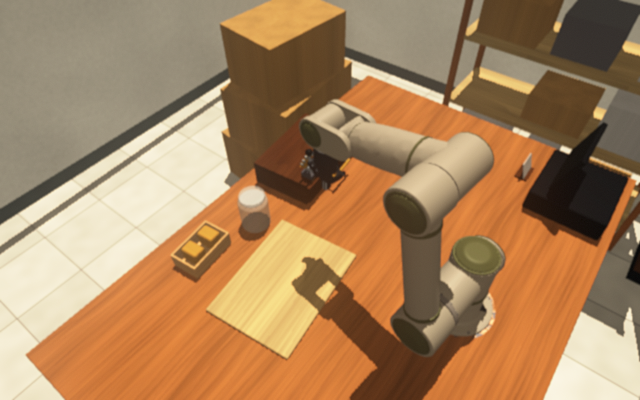

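```bash
python3 - <<'E'
from h import *
k1=onplane('t26',310+214/4.4,60+322/4.2,217); k0=onplane('t22',320+122/5,110+136/4.6,206); k2=onplane('top0',315+267/4.4,55+355/4.4,206)
for k in (k0,k1,k2): print(k.round(1), ((k[:2]-[558,-242])@CY).round(1))
items('t26')
E
```

```text
[679.4 -67.3 206. ] 162.5
[ 682.7 -103.4  217. ] 126.3
[ 687.5 -148.5  206. ] 80.9
```

```bash
python3 -c "
from rig import ctrl
print(ctrl.finish_job())"
```

```text
the job is handed in; nothing more can be done
None
```

The job is handed in at about 52 s of the 210 s allowed. `finish_job` gives no verdict, so the success below rests on my own checks.

- **Damper shut:** I pushed the lever to its shut stop, where the wrist force read about 9 N. The drawer was then still only slightly open, as found.
- **Drawer open:** I pulled the drawer about 160 mm further, to nearly fully out.
- **Goods:** four items were present: bar carton, hex box, jar and tin, with no gift box. I placed each one standing on the drawer floor at a 25 N grip. Just before closing, the pictures showed all four upright, apart and unstacked, and the board empty. I could not see them after the drawer was shut.
- **Drawer shut:** I pushed it at about 0.1 m/s until it met its stop, where the wrist force read about 25 N. The pictures then showed its front flush with the chest.
- **Damper half:** the last top picture puts the lever at about 0.45 rad. That is inside 0.38–0.62, but slightly left of centre.

The gripper was clear of everything when I handed in. The spatula and the big jar looked unmoved in the pictures. The wrist and top cameras disagreed by 2–4 mm on item positions, and this did not affect any grasp.

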